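# Screw down the pallet stop and gauge its slots

### The arm

A 6-joint arm with a two-finger parallel gripper is mounted at the origin on a cart in front of the work surface, level with it; the furniture and walls round the work are solid. World frame = base frame: x ahead of the robot, y to its left, z up, the work surface at z = 0. Lengths are in m, angles in rad, forces in N, time in s.
With the tool pointing down it reaches from about 0.275 to 0.85 m from the base axis. Payload 5.2 kg.
Tool frame: the origin (TCP) lies midway between the tips of the shut fingers; the grasp point (between the pads) lies 19 mm behind it; y points along the fingers, x is the direction in which the jaws open and shut, and the axes are right-handed (so a half turn about y gives the same grasp; the last joint's range is limited). The gripper opens to 85 mm and grips with 20 to 120 N. Pads are 22 mm wide; open, the fingers measure 114 mm over their backs; the gripper's body (76 mm by 85 mm) begins 54 mm behind the grasp point. The pads swing forward as they close: fully open they stand 13 mm farther back than shut.
Start: joints at [-1.384, 0.259, 1.535, -0, 1.348, -0.203], TCP at [0.209, -0.509, 0.231] pointing down, gripper open.
Joint ranges: [-3.14, 3.14], [-0.91, 2.08], [0.19, 2.58], [-1.22, 4.36], [0.22, 2.71], [-3.12, 3.12]. Speed limits (rad/s): [2.57, 2.57, 3.14, 3.14, 3.14, 3.14].

### API

Orientations are given as a unit quaternion [x, y, z, w].
In Python, from cell import state, optics, workorder gives the robot as it stands. The module is installed in compiled form; this text tells all that it offers.
- The arm moves only by the tool servo_tool, never from a script. Its argument "increments" is one flat list of numbers, 7 for each row, row after row: the turn, a rotation vector about the tool's x, y, z in rad, then the shift along the tool's x, y, z in m, then the finger opening in m, from 0 to 0.0854. In form: [wx, wy, wz, dx, dy, dz, fingers, wx, wy, wz, dx, dy, dz, fingers, ...]. A call has 1 to 20 rows; each row shifts and turns the pose as measured when the row begins, along the tool's axes as they then stand; what a row does not reach is not made up. A row lasts 1/8 s, in which the tool goes at most 62.5 mm and 10.7 degrees, less where a joint would pass 70% of its speed; a pose out of reach is approached as far as the arm can. A call with a gripper value outside its range is refused whole. The fingers move at their own pace and stop on an object; "force" is the grip in N (left out, the last holds). Time passes only in rows, so rows that do not move let the fingers close. It gives the time, the measured TCP pose, the force and the opening at its end, in the units of the state.
- state(): the state, without advancing time (a new reading comes with each control period).
- optics.grab_frame(name): name is "side" or "top"; returns a dict with "frame" (480x640x3 uint8, blue, green, red), "depth" (480x640 float32, m along the optical axis (not along the pixel's ray), 0 where there is no reading), "fx", "fy", "cx", "cy" (pixels), "distortion" ([k1, k2, p1, p2, k3] as OpenCV has them; the pictures are not rectified), "pose" (4x4, takes a point from camera to world coordinates). Camera axes: x right, y down, z forward; pixel columns grow to the right and rows downward; lengths in m; the calibration is good to about 2 mm. A picture is of the moment at which its call begins.
- workorder.close_job(): hands the job in, once; it reports no verdict.
The state is a dict: "time": time; "q": joint angles; "dq": joint speeds; "tau": joint torques, N m; "eef_pos": TCP position; "ee_rot": TCP orientation; "wrist_force": force on the tool from outside, world axes, zero at the start; "wrist_torque": the same for the moment, N m; "width": finger opening in m.
Only numpy, scipy, OpenCV 4.12 (cv2) and the standard library are available. Lean on these libraries where they do the work, as an engineer would, in place of code of your own. Each camera call takes 0.05 s, during which the arm holds its last target.

### The job

Fit every long wing screw from the rack into the deep wells of the pallet stop block, one to a well (any wells): feel for the start of the thread at the bottom without forcing anything, then turn clockwise until the collar sits flat on the block. When all are down, check the two slots in the front of the block with the flat gauge, first the left one, then the right: push the blade in until the line engraved across it is level with the front face, keep it there a moment and draw it out again; then lay the gauge flat in the shallow grey tray. Leave the oil bottle, tip cleaner, nippers and circuit board where they are.

Things in the scene. Friction and masses are not known exactly. Their poses are not given: they have to be found in the camera images.
- stop_block: pallet stop, fixed to the bench: block 70 (x) x 230 (y) x 70 mm high, steel base and bright aluminium cap, low bolted feet at both ends; origin at the centre of its underside, z up, front face towards -x; three wells in its top, two slots in its front
- well1 (a point): mouth centre of the right-hand well (y = -75 mm in the block), 70 mm above the bench; axes are the block's, z up. All wells: 22 mm across; at the bottom a brass two-start right-hand thread round a 13 mm bore. Two entry notches, 60 degrees wide, lie along the block's +x and -x (engraved marks by the mouth show the line); the screw's pin and wing must lie so within 15 degrees to drop in
- well2 (a point): mouth centre of the middle well (y = 0), 70 mm above the bench, same axes and thread. All wells: pin on top of the thread, not started: collar 13 mm above the block. Pin dropped into the notches: collar 4 mm above. From there a turn of about 75 to 90 degrees clockwise (from above) leads it down until the collar sits on the block
- well3 (a point): mouth centre of the left-hand well (y = +75 mm), 70 mm above the bench, same axes and thread. All wells: counter-clockwise in the notch the pin meets a wall after 15 degrees; clockwise from the notch's middle it meets a hard stop at about 100 degrees, well after the collar is down
- slot_left (a point): centre of the mouth of the left-hand gauging slot, in the block's front (-x) face at y = +37.5 mm in the block's frame, 28 mm above the bench; axes are the block's, so +x points into the slot. Slot 20 mm wide, 8 mm high, 50 mm deep
- slot_right (a point): centre of the mouth of the right-hand gauging slot, in the block's front (-x) face at y = -37.5 mm in the block's frame, 28 mm above the bench; axes are the block's, so +x points into the slot. Slot 20 mm wide, 8 mm high, 50 mm deep
- rack: grey screw rack, fixed: 56 x 212 x 66 mm high with three deep round holes 22 mm across at y = -75, 0 and +75 mm; origin at the centre of its underside. The screws' collars rest on its top
- screw1: long steel wing screw standing upright in the rack (None when absent); all alike, 0.09 kg, 95 mm long. Origin at the point of its tip, the lowest point; z up its axis, x along the wing
- screw2: long steel wing screw standing upright in the rack (None when absent); all alike, 0.09 kg, 95 mm long. Origin at the point of its tip, the lowest point; z up its axis, x along the wing
- screw3: long steel wing screw standing upright in the rack (None when absent); all alike, 0.09 kg, 95 mm long. Origin at the point of its tip, the lowest point; z up its axis, x along the wing
- screw1_collar (a point): centre of the underside of screw1's collar, 60 mm above its tip; axes are the screw's. Above it: collar 30 mm across, 5 high; flat wing to grip, 26 mm along x, 9 thick along y, top at z = +35 mm. Below: guide 19 mm across to z = -22, shank 11 mm, tapered tip at z = -60; a 4 mm cross-pin along x at z = -51, 19 mm end to end, is its two-start thread
- screw2_collar (a point): centre of the underside of screw2's collar, 60 mm above its tip; axes are the screw's. Above it: collar 30 mm across, 5 high; flat wing to grip, 26 mm along x, 9 thick along y, top at z = +35 mm. Below: guide 19 mm across to z = -22, shank 11 mm, tapered tip at z = -60; a 4 mm cross-pin along x at z = -51, 19 mm end to end, is its two-start thread
- screw3_collar (a point): centre of the underside of screw3's collar, 60 mm above its tip; axes are the screw's. Above it: collar 30 mm across, 5 high; flat wing to grip, 26 mm along x, 9 thick along y, top at z = +35 mm. Below: guide 19 mm across to z = -22, shank 11 mm, tapered tip at z = -60; a 4 mm cross-pin along x at z = -51, 19 mm end to end, is its two-start thread
- gauge: flat gauge lying on the bench: black handle 60 x 20 x 14 mm and a steel blade 14 mm wide, 4 mm thick, at mid-height of the handle (centre 7 mm above its underside). Origin: underside of the handle's centre; x along the blade, z up; handle from x = -30 to +30 mm, blade on to x = +85 mm; engraved line across the blade at x = +55 mm, 30 mm from the tip. 0.06 kg
- gauge_tip (a point): middle of the blade's tip, at x = 85, y = 0, z = 7 mm in the gauge's frame
- gauge_tray: shallow open grey tray, fixed, 80 (x) x 150 (y) x 18 mm high, walls and floor 4 mm thick; origin at the centre of its underside
- oil_bottle: small amber oil bottle with a black spout, 35 mm across, 115 mm high; leave alone; origin at its foot
- tip_cleaner: black round tip cleaner, 72 mm across, 55 mm high; leave alone; origin at its foot
- nippers: pair of blue-handled nippers lying flat, 48 x 111 x 12 mm; leave alone; origin underneath
- board: loose green circuit board, 48 x 62 x 10 mm; leave alone; origin underneath
Things that resemble listed ones, but are neither listed nor needed, are in the scene too. Leave any pink look-alike of the screw3 alone. Leave any turquoise look-alike of the screw2 alone.

How it is judged:
On the way, in this order (a step that is already met when the one before it is completed fails the run):
1. every screw present is turned home in a well: upright, its collar down on the block (((horizontal distance between screw1_collar and well1 below 0.0025 m and z of screw1_collar in the frame of well1 between -0.002 and 0.002 m and angle between screw1_collar's own z axis and vertical below 0.06 rad) or (horizontal distance between screw1_collar and well2 below 0.0025 m and z of screw1_collar in the frame of well2 between -0.002 and 0.002 m and angle between screw1_collar's own z axis and vertical below 0.06 rad) or (horizontal distance between screw1_collar and well3 below 0.0025 m and z of screw1_collar in the frame of well3 between -0.002 and 0.002 m and angle between screw1_collar's own z axis and vertical below 0.06 rad)) and ((horizontal distance between screw2_collar and well1 below 0.0025 m and z of screw2_collar in the frame of well1 between -0.002 and 0.002 m and angle between screw2_collar's own z axis and vertical below 0.06 rad) or (horizontal distance between screw2_collar and well2 below 0.0025 m and z of screw2_collar in the frame of well2 between -0.002 and 0.002 m and angle between screw2_collar's own z axis and vertical below 0.06 rad) or (horizontal distance between screw2_collar and well3 below 0.0025 m and z of screw2_collar in the frame of well3 between -0.002 and 0.002 m and angle between screw2_collar's own z axis and vertical below 0.06 rad)) and ((horizontal distance between screw3_collar and well1 below 0.0025 m and z of screw3_collar in the frame of well1 between -0.002 and 0.002 m and angle between screw3_collar's own z axis and vertical below 0.06 rad) or (horizontal distance between screw3_collar and well2 below 0.0025 m and z of screw3_collar in the frame of well2 between -0.002 and 0.002 m and angle between screw3_collar's own z axis and vertical below 0.06 rad) or (horizontal distance between screw3_collar and well3 below 0.0025 m and z of screw3_collar in the frame of well3 between -0.002 and 0.002 m and angle between screw3_collar's own z axis and vertical below 0.06 rad))), for 0.2 s.
2. with the screws home, the gauge blade is in the left slot with its engraved line level with the front face (tip 27 to 33 mm inside) (all of step 1 and x of gauge_tip in the frame of slot_left between 0.027 and 0.033 m and y of gauge_tip in the frame of slot_left between -0.009 and 0.009 m and z of gauge_tip in the frame of slot_left between -0.006 and 0.006 m and angle between the x axis of gauge and the x axis of stop_block, either way round below 0.15 rad), for 0.5 s.
3. with the screws home, the gauge blade is in the right slot with its engraved line level with the front face (tip 27 to 33 mm inside) (all of step 1 and x of gauge_tip in the frame of slot_right between 0.027 and 0.033 m and y of gauge_tip in the frame of slot_right between -0.009 and 0.009 m and z of gauge_tip in the frame of slot_right between -0.006 and 0.006 m and angle between the x axis of gauge and the x axis of stop_block, either way round below 0.15 rad), for 0.5 s.
At the end, for the whole second after the job is handed in: every screw present stands upright in a well of its own, collar within 2 mm of the block's top and within 2.5 mm of the well's axis; the gauge lies at rest on the floor of the grey tray, handle and blade within its walls (all of step 1 and x of gauge in the frame of gauge_tray between -0.032 and 0.032 m and y of gauge in the frame of gauge_tray between -0.062 and 0.062 m and x of gauge_tip in the frame of gauge_tray between -0.032 and 0.032 m and y of gauge_tip in the frame of gauge_tray between -0.074 and 0.074 m and height (world z) of gauge below 0.022 m and height (world z) of gauge_tip below 0.017 m and linear speed of gauge below 0.02 m/s); the robot touches nothing.
It fails at once if something is forced: a screw or the gauge is pressed against the stop block with more than 50 N (contact force between any of screw1, screw2, screw3, gauge and stop_block above 50 N).
It fails at once if the oil bottle is pushed more than 3 cm or tipped over (distance of oil_bottle from where it was at the start of the episode above 0.03 m or angle between oil_bottle's own z axis and vertical above 0.6 rad).
It fails at once if the tip cleaner is pushed more than 3 cm or tipped over (distance of tip_cleaner from where it was at the start of the episode above 0.03 m or angle between tip_cleaner's own z axis and vertical above 0.6 rad).
It fails at once if the nippers is pushed more than 3 cm or tipped over (distance of nippers from where it was at the start of the episode above 0.03 m or angle between nippers's own z axis and vertical above 0.6 rad).
It fails at once if the circuit board is pushed more than 3 cm or tipped over (distance of board from where it was at the start of the episode above 0.03 m or angle between board's own z axis and vertical above 0.6 rad).
Of screw1, screw2, screw3 only 2 to 3 are there at a start; the rules pass over those that are not, and their reading is None.
At some moment in a run one of gauge may be knocked a few centimetres aside while the robot is not near it.
It also fails if it takes over 208 s, if anything falls off the work surface, if the arm or the gripper's body presses on something with over 40 N, if the wrist force passes 120 N, or if a joint passes its speed limit or range.

## Working session

There is one attempt and no reset: what is moved stays moved. The work goes in short steps, Python scripts to look and compute and a tool call to move; the robot and the scene stay as the last step left them, time stands still between calls to the robot, and variables do not carry over. Pictures are saved under pics/ and viewed, and the job is handed in when it is done.

Besides the shell and the picture viewer there is one more tool, called after ">>>" in YAML: its name, and indented under it one key for each argument. servo_tool: Moves the arm, as the interface text tells. Its arguments: {"type":"object","properties":{"increments":{"type":"array","items":{"type":"number"}},"force":{"type":"number"}},"required":["increments"]}

```bash
mkdir -p pics
python3 - <<'E'
from cell import state, optics
import cv2,numpy as np
s=state(); print({k:np.round(v,4) for k,v in s.items()})
for n in("side","top"):
    f=optics.grab_frame(n); cv2.imwrite(f"pics/{n}0.png",f["frame"]); np.savez(f"{n}0.npz",**f)
    print(n,f["fx"],f["fy"],f["cx"],f["cy"],f["distortion"]);print(np.round(f["pose"],4))
E
```

```text
{'time': np.float64(0.0), 'q': array([-1.3838,  0.2594,  1.5361,  0.    ,  1.348 , -0.2028]), 'dq': array([0.0001, 0.001 , 0.0016, 0.0018, 0.0014, 0.0016]), 'tau': array([ 3.00000e-04, -4.46031e+01, -2.90575e+01, -1.00000e-04,
        1.17000e-02,  0.00000e+00]), 'eef_pos': array([ 0.2089, -0.5082,  0.2305]), 'ee_rot': array([-0.5869,  0.3942, -0.3933,  0.5878]), 'wrist_force': array([ 0.1339, -0.0138, -0.0166]), 'wrist_torque': array([ 0.0153, -0.0151,  0.0206]), 'width': np.float64(0.0858)}
side 561.0466864990295 561.0466864990295 307.3244272869824 241.26753211466144 [-0.07868074  0.          0.          0.          0.        ]
[[-0.9999  0.0047  0.0158  0.57  ]
 [-0.0133  0.3363 -0.9417  1.1538]
 [-0.0097 -0.9417 -0.3362  0.4976]
 [ 0.      0.      0.      1.    ]]
top 485.5511547749019 485.5511547749019 322.6219972853782 247.00217819556062 [0.02572242 0.         0.         0.         0.        ]
[[-0.012  -0.9833  0.1815  0.4256]
 [-0.9998  0.0143  0.0117 -0.0043]
 [-0.0141 -0.1814 -0.9833  1.0628]
 [ 0.      0.      0.      1.    ]]
```

View pics/top0.png

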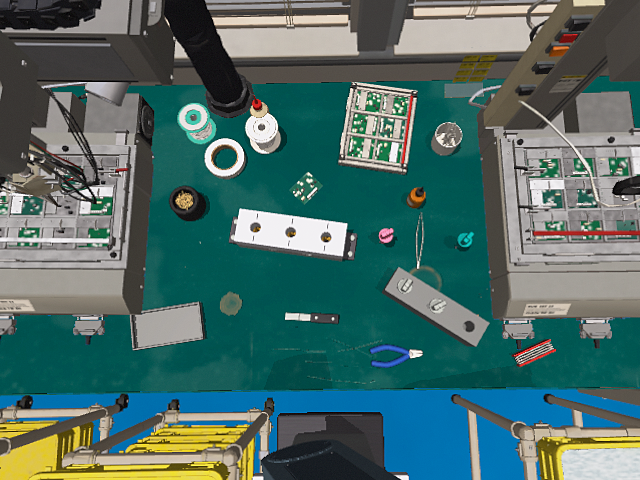

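View pics/side0.png

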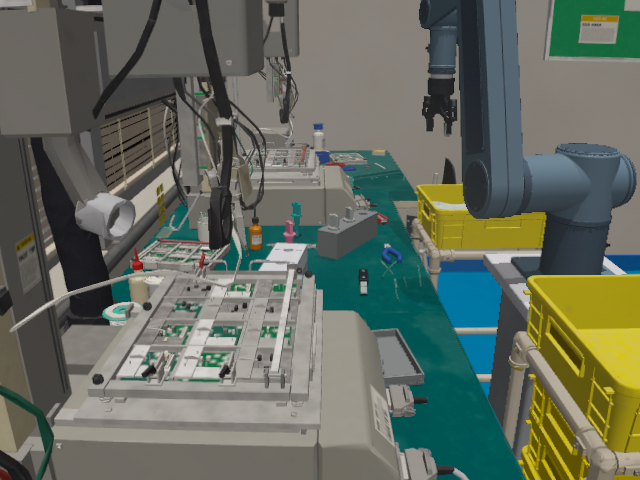

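The top view shows grey rack screws at about (405,285) and (437,305). Rack hole 3 at (469,326) is empty. The look-alikes are pink at (387,236) and turquoise at (465,240). The block is at (292,234), the gauge at (312,318) and the tray at (167,326). I'll check the choice in close crops.

```bash
cat > h.py <<'E'
import numpy as np,cv2
def load(n): return dict(np.load(n+".npz"))
def ray(f,uv):
    K=np.array([[f["fx"],0,f["cx"]],[0,f["fy"],f["cy"]],[0,0,1]],float)
    p=cv2.undistortPoints(np.array(uv,float).reshape(-1,1,2),K,np.array(f["distortion"],float)).reshape(-1,2)
    d=np.c_[p,np.ones(len(p))]@f["pose"][:3,:3].T
    return f["pose"][:3,3],d
def onz(f,uv,z):
    o,d=ray(f,uv); return o+d*((z-o[2])/d[:,2])[:,None]
def proj(f,P):
    K=np.array([[f["fx"],0,f["cx"]],[0,f["fy"],f["cy"]],[0,0,1]],float)
    T=np.linalg.inv(f["pose"]); P=np.array(P,float).reshape(-1,3)
    rv,_=cv2.Rodrigues(T[:3,:3]); return cv2.projectPoints(P,rv,T[:3,3],K,np.array(f["distortion"],float))[0].reshape(-1,2)
def depthpts(f,uv):
    out=[]
    for u,v in uv:
        z=f["depth"][int(round(v)),int(round(u))]; o,d=ray(f,[(u,v)]); out.append((o+d*z)[0])
    return np.array(out)
def crop(f,x0,y0,w,h,s,name):
    cv2.imwrite("pics/"+name,cv2.resize(f["frame"][y0:y0+h,x0:x0+w],None,fx=s,fy=s,interpolation=cv2.INTER_CUBIC))
E
python3 - <<'E'
from h import *
f=load("top0")
crop(f,370,210,130,140,4,"rack_t.png"); crop(f,220,195,150,135,5,"block_t.png")
s=load("side0"); crop(s,250,190,160,120,5,"rack_s.png")
E
```

```text
(no output)
```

View pics/rack_t.png

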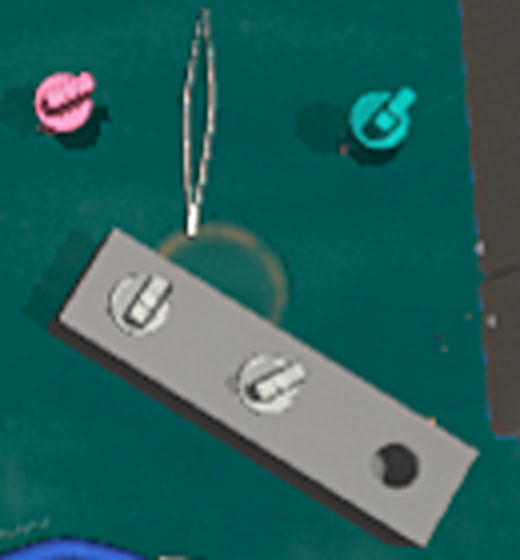

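View pics/block_t.png

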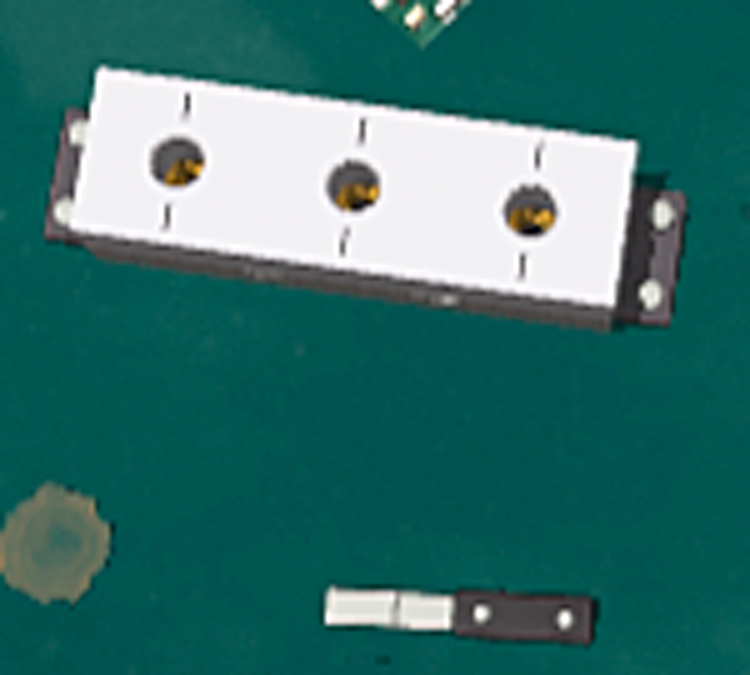

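View pics/rack_s.png

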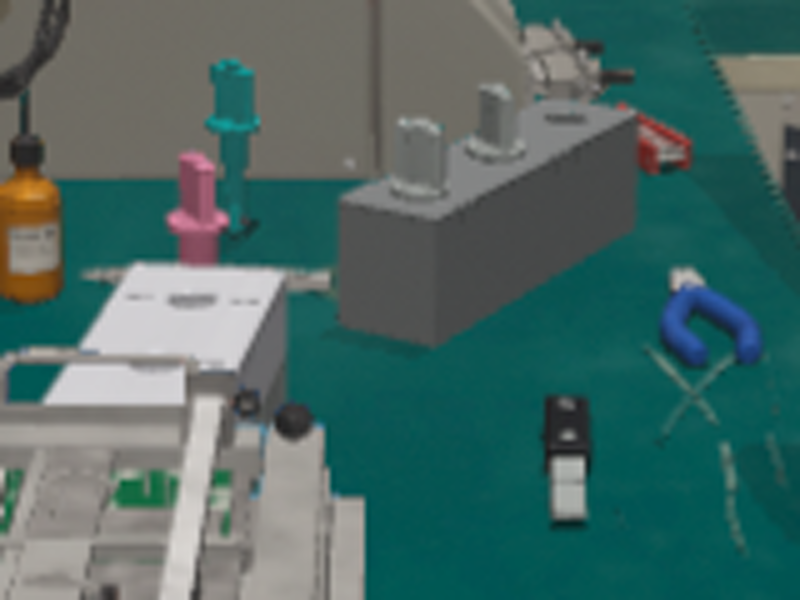

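The close crop shows the two plain steel screws in the grey rack, in holes 1 and 2 from the left, with wings at different angles. The pink and turquoise look-alikes stand outside the rack. Next I'll measure.

```bash
cat > meas.py <<'E'
from h import *
import sys
f=load("top0"); im=f["frame"]; hsv=cv2.cvtColor(im,cv2.COLOR_BGR2HSV)
def rect(mask,seed,z,name):
    n,l,st,c=cv2.connectedComponentsWithStats(mask.astype(np.uint8))
    k=l[seed[1],seed[0]]; m=(l==k).astype(np.uint8)
    cs,_=cv2.findContours(m,cv2.RETR_EXTERNAL,cv2.CHAIN_APPROX_NONE); cc=max(cs,key=cv2.contourArea)[:,0,:].astype(float)
    P=onz(f,cc,z)[:,:2]
    # border pixels centers: grow half px
    r=cv2.minAreaRect((P*1000).astype(np.float32)); b=cv2.boxPoints(r)
    e=b[1]-b[0]; e2=b[2]-b[1]; L=e if np.hypot(*e)>np.hypot(*e2) else e2
    print(name,"k",k,"area",st[k][4],"ctr",np.round(r[0],1),"size",np.round(r[1],1),"longdir deg",round(np.degrees(np.arctan2(L[1],L[0]))%180,2))
    return m,P
V=hsv[...,2]; S=hsv[...,1]
print("block px",hsv[234,270],"rack",hsv[312,410],hsv[300,420],"gauge blade",hsv[317,290],"handle",hsv[319,325],"tray",hsv[326,167],"bench",hsv[290,200])
rect((V>180)&(S<40),(270,235),0.07,"block")
r=(S<50)&(V>90)
m,_=rect(r,(420,290),0.066,"rack")
# depth check
for n,uv in dict(blk=(270,235),rack=(420,290),rack2=(455,310),bench=(200,290),tray=(167,326),wing1=(406,284),wing2=(439,304)).items(): print(n,np.round(depthpts(f,[uv])[0],4))
for n,c in dict(w3=(255.4,227.2),w2=(290.7,232.2),w1=(326.2,237.2)).items(): print(n,np.round(onz(f,[c],.07)[0],4))
E
python3 meas.py
```

```text
block px [140   3 243] rack [ 88 255  86] [  9  11 159] gauge blade [ 34   8 226] handle [160  10  75] tray [ 19  12 172] bench [ 88 255  88]
block k 322 area 3352 ctr [643.2  78.1] size [235.9  70.9] longdir deg 80.93
rack k 210 area 2882 ctr [ 485.6 -222. ] size [213.1  59.3] longdir deg 57.08
blk [0.636  0.1172 0.0704]
rack [ 0.5174 -0.1907  0.0652]
rack2 [ 0.4758 -0.2586  0.0682]
bench [ 5.299e-01  2.786e-01 -3.000e-04]
tray [0.4528 0.3455 0.0051]
wing1 [ 0.5259 -0.1564  0.1051]
wing2 [ 0.4861 -0.2197  0.1016]
w3 [0.6532 0.1481 0.07  ]
w2 [0.6414 0.0739 0.07  ]
w1 [ 6.296e-01 -2.000e-04  7.000e-02]
```

```bash
cat > meas2.py <<'E'
from h import *
f=load("top0"); im=f["frame"]; g=cv2.cvtColor(im,cv2.COLOR_BGR2GRAY); hsv=cv2.cvtColor(im,cv2.COLOR_BGR2HSV)
def up(x0,y0,w,h,s=8): return cv2.resize(g[y0:y0+h,x0:x0+w],None,fx=s,fy=s,interpolation=cv2.INTER_CUBIC)
def back(c,x0,y0,s=8): return (np.array(c)+.5)/s-.5+np.array([x0,y0])
def hole(cx,cy,z,thr,inv,name,r=9):
    x0,y0=int(cx)-r,int(cy)-r; u=up(x0,y0,2*r+1,2*r+1)
    m=(u<thr) if inv else (u>thr)
    n,l,st,c=cv2.connectedComponentsWithStats(m.astype(np.uint8))
    k=l[u.shape[0]//2,u.shape[1]//2]
    if k==0: k=1+np.argmax(st[1:,4])
    cs,_=cv2.findContours((l==k).astype(np.uint8),cv2.RETR_EXTERNAL,cv2.CHAIN_APPROX_NONE)
    cc=cv2.convexHull(max(cs,key=cv2.contourArea))[:,0,:]
    P=onz(f,back(cc,x0,y0),z)[:,:2]*1000
    e=cv2.fitEllipse(P.astype(np.float32)); (c2,rad)=cv2.minEnclosingCircle(P.astype(np.float32))
    print(name,"ellipse",np.round(e[0],1),np.round(e[1],1),"circ",np.round(c2,1),round(2*rad,1)); return np.array(e[0])
w=[hole(*c,.07,190,True,n) for c,n in (((255.4,227.2),"w3"),((290.7,232.2),"w2"),((326.2,237.2),"w1"))]
d=w[0]-w[2]; print("len",np.hypot(*d),"dir",np.degrees(np.arctan2(d[1],d[0])),"mid",(w[0]+w[2])/2)
print("rack hole grey",g[326-8:326+9,469],g[326,469-8:469+9])
r3=hole(469,326,.066,105,True,"rackhole")
crop(f,392,270,30,30,20,"s1.png"); crop(f,423,290,30,30,20,"s2.png")
cv2.imwrite("pics/s12.png",np.hstack([cv2.imread("pics/s1.png"),cv2.imread("pics/s2.png")])[:,:,:][::2,::2])
E
python3 meas2.py
```

```text
w3 ellipse [653.8 149. ] [22.4 23.6] circ [653.7 149.1] 23.7
w2 ellipse [642.2  75. ] [22.8 23.4] circ [642.5  74.8] 23.8
w1 ellipse [630.7   1.1] [22.7 23.6] circ [630.8   0.9] 23.7
len 149.6997798092378 dir 81.13417168377141 mid [642.23339844  75.06411862]
rack hole grey [153 155 134  48  48  54  55  57  55  55  54  53  42  60 129 161 153] [156 143 130 134 121  77  51  53  55  52  54  51  47 100 151 156 152]
rackhole ellipse [ 443.8 -284.3] [22.1 22.6] circ [ 443.7 -284.2] 22.8
```

View pics/s12.png

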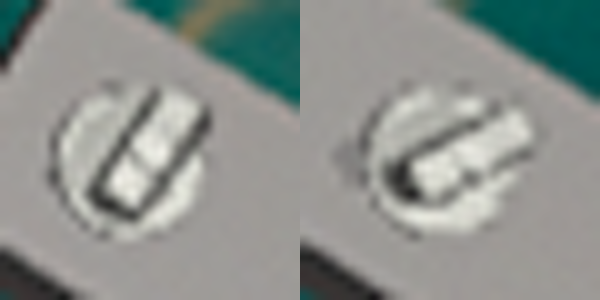

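```bash
cat > meas3.py <<'E'
from h import *
f=load("top0"); g=cv2.cvtColor(f["frame"],cv2.COLOR_BGR2GRAY)
for nm,x0,y0 in (("s1",392,270),("s2",423,290)):
    u=cv2.resize(g[y0:y0+30,x0:x0+30],None,fx=20,fy=20,interpolation=cv2.INTER_CUBIC)
    print(nm,"levels",np.percentile(u,[5,25,50,75,90,99]))
    B=lambda c:(np.array(c,float)+.5)/20-.5+np.array([x0,y0])
    # wing top face: brightest
    for thr in (180,205,215,222):
        m=(u>thr).astype(np.uint8); n,l,st,c=cv2.connectedComponentsWithStats(m)
        k=1+np.argmax(st[1:,4]); cs,_=cv2.findContours((l==k).astype(np.uint8),cv2.RETR_EXTERNAL,cv2.CHAIN_APPROX_NONE); cc=max(cs,key=cv2.contourArea)[:,0,:]
        for z in (.071,.101):
            P=(onz(f,B(cc),z)[:,:2]*1000).astype(np.float32); r=cv2.minAreaRect(P); e=cv2.minEnclosingCircle(P)
            b=cv2.boxPoints(r); e1,e2=b[1]-b[0],b[2]-b[1]; L=e1 if np.hypot(*e1)>np.hypot(*e2) else e2
            print(thr,z,"rect",np.round(r[0],1),np.round(r[1],1),"dir",round(np.degrees(np.arctan2(L[1],L[0]))%180,1),"circ",np.round(e[0],1),round(2*e[1],1))
h=np.array([443.8,-284.3]); 
for a in (57.,):
    d=np.array([np.cos(np.radians(a)),np.sin(np.radians(a))]); print(h+75*d,h+150*d)
# depth points on top of wings
for nm,x0,y0 in (("s1",392,270),("s2",423,290)):
    vv,uu=np.mgrid[y0:y0+30,x0:x0+30]; P=depthpts(f,list(zip(uu.ravel(),vv.ravel()))); P=P[(P[:,2]>.092)&(P[:,2]<.115)]
    c,s,vt=np.linalg.svd(P[:,:2]-P[:,:2].mean(0)); print(nm,len(P),P.mean(0)*1000,"dir",np.degrees(np.arctan2(vt[0,1],vt[0,0]))%180, np.ptp((P[:,:2]-P[:,:2].mean(0))@vt.T,axis=0)*1000)
E
python3 meas3.py
```

```text
s1 levels [ 67. 140. 155. 158. 177. 224.]
180 0.071 rect [ 529.  -163.4] [ 7.7 24.8] dir 146.3 circ [ 528.4 -164.3] 24.9
180 0.101 rect [ 525.9 -158.6] [ 7.5 24.1] dir 146.3 circ [ 525.3 -159.4] 24.1
205 0.071 rect [ 518.9 -168.2] [ 4.1 15.9] dir 141.0 circ [ 519.8 -167.1] 15.9
205 0.101 rect [ 516.  -163.3] [ 4.  15.4] dir 141.0 circ [ 516.9 -162.2] 15.4
215 0.071 rect [ 519.1 -168.4] [ 3.4 14.3] dir 141.4 circ [ 519.8 -167.5] 14.3
215 0.101 rect [ 516.2 -163.4] [ 3.3 13.8] dir 141.4 circ [ 516.9 -162.6] 13.8
222 0.071 rect [ 528.7 -163.5] [5.5 4. ] dir 43.2 circ [ 528.6 -163.2] 5.7
222 0.101 rect [ 525.6 -158.7] [5.4 3.8] dir 43.2 circ [ 525.5 -158.4] 5.5
s2 levels [ 57. 148. 154. 156. 178. 220.]
180 0.071 rect [ 486.3 -228.3] [ 7.8 24.7] dir 117.0 circ [ 487. -228.] 24.9
180 0.101 rect [ 484.5 -221.6] [ 7.5 24. ] dir 117.0 circ [ 485.2 -221.2] 24.1
205 0.071 rect [ 474.7 -223.8] [ 6.2 20. ] dir 107.9 circ [ 477.  -223.1] 20.0
205 0.101 rect [ 473.2 -217.2] [ 6.  19.4] dir 107.9 circ [ 475.5 -216.5] 19.4
215 0.071 rect [ 482.9 -220.8] [4.8 6.4] dir 112.6 circ [ 483.  -220.6] 7.3
215 0.101 rect [ 481.2 -214.2] [4.6 6.2] dir 112.6 circ [ 481.3 -214.1] 7.1
222 0.071 rect [ 486.7 -227.9] [4.7 2.5] dir 46.5 circ [ 486.3 -227.5] 4.8
222 0.101 rect [ 484.8 -221.1] [4.6 2.4] dir 46.5 circ [ 484.5 -220.8] 4.6
[ 484.64792763 -221.3997074 ] [ 525.49585525 -158.49941481]
s1 64 [ 524.8720679  -157.84376367  100.06475066] dir 143.57565952595803 [25.42858911  9.14658112]
s2 64 [ 484.08304064 -219.90657035  100.77634533] dir 117.72565921953918 [26.10689705  8.97637087]
```

```bash
cat > plan.py <<'E'
from h import *
from scipy.spatial.transform import Rotation as R
from cell import state
def now():
    s=state(); return s,np.array(s["eef_pos"]),R.from_quat(s["ee_rot"])
def down(jawdeg):  # tool-down, tool x at yaw jawdeg
    a=np.radians(jawdeg); x=np.array([np.cos(a),np.sin(a),0]); y=np.array([0,0,-1.]); return R.from_matrix(np.c_[x,y,np.cross(x,y)])
def plan(p,jaw):
    s,c,r=now(); t=down(jaw); rv=(r.inv()*t).as_rotvec()
    print("t",round(float(s["time"]),2),"pos",np.round(c*1000,1),"jawyaw",round(np.degrees(np.arctan2(*r.as_matrix()[[1,0],0])),2),"tilt",round(np.degrees(np.arccos(-r.as_matrix()[2,1])),2),"q",np.round(s["q"],2),"F",np.round(s["wrist_force"],1),"T",np.round(s["wrist_torque"],2),"w",round(float(s["width"])*1000,1))
    print(" rotvec",np.round(rv,4),"deg",round(np.degrees(np.linalg.norm(rv)),2)," shift in tool axes NOW(mm)",np.round(r.inv().apply(np.array(p)-c)*1000,1)," after turn",np.round(t.inv().apply(np.array(p)-c)*1000,1))
E
python3 - <<'E'
from plan import *
p=[.5257,-.1585,.16]
for j in (55.5,-124.5): plan(p,j)
E
```

```text
t 0.1 pos [ 208.9 -508.3  230.6] jawyaw -67.67 tilt 0.09 q [-1.38  0.26  1.54  0.    1.35 -0.2 ] F [-0.4 -0.2  0.2] T [-0.02  0.02 -0.01] w 85.4
 rotvec [-1.9000e-03 -2.1497e+00 -5.0000e-04] deg 123.17  shift in tool axes NOW(mm) [-203.    71.   425.9]  after turn [467.7  70.6 -62.9]
t 0.1 pos [ 208.9 -508.3  230.6] jawyaw -67.67 tilt 0.09 q [-1.38  0.26  1.54  0.    1.35 -0.2 ] F [-0.4 -0.2  0.2] T [-0.02  0.02 -0.01] w 85.4
 rotvec [ 5.000e-04  9.919e-01 -1.700e-03] deg 56.83  shift in tool axes NOW(mm) [-203.    71.   425.9]  after turn [-467.7   70.6   62.9]
```

>>> servo_tool:
  increments: [0,-0.18,0,0,0,0,0.05,0,-0.18,0,0,0,0,0.05,0,-0.18,0,0,0,0,0.05,0,-0.18,0,0,0,0,0.05,0,-0.18,0,0,0,0,0.05,0,-0.18,0,0,0,0,0.05,0,-0.18,0,0,0,0,0.05,0,-0.18,0,0,0,0,0.05,0,-0.18,0,0,0,0,0.05,0,-0.18,0,0,0,0,0.05,0,-0.18,0,0,0,0,0.05,0,-0.17,0,0,0,0,0.05]
  force: 40

```text
time: 1.6
eef_pos: [0.2082, -0.5042, 0.2242]
ee_rot: [-0.608, -0.353, 0.35, 0.619]
wrist_force: [-0.4, 0.5, 1.1]
width: 0.0501
```

```bash
python3 -c "
from plan import *
plan([.5257,-.1585,.16],55.5)"
```

```text
t 1.6 pos [ 208.2 -504.2  224.2] jawyaw 59.59 tilt 0.89 q [-1.38  0.26  1.54 -0.    1.35 -2.42] F [-0.4  0.5  1.1] T [-0.07 -0.01  0.07] w 50.1
 rotvec [-0.0107  0.0714  0.0113] deg 4.19  shift in tool axes NOW(mm) [458.1  68.6 -99.6]  after turn [464.7  64.2 -65.9]
```

>>> servo_tool:
  increments: [-0.01,0.071,0.011,0,0,0,0.05,0,0,0,50,0,-7,0.05]

```text
time: 1.85
eef_pos: [0.2488, -0.4599, 0.2235]
ee_rot: [-0.626, -0.328, 0.328, 0.627]
wrist_force: [1.1, -0.1, -0.4]
width: 0.0498
```

I wrote 50 where 0.050 was meant. The row limit clipped it and it did no harm. From here I'll use metres.

```bash
python3 -c "
from plan import *
plan([.5257,-.1585,.16],55.5)"
```

```text
t 1.85 pos [ 248.8 -459.9  223.5] jawyaw 55.23 tilt 0.09 q [-1.29  0.22  1.61 -0.    1.32 -2.25] F [ 1.1 -0.1 -0.4] T [ 0.03 -0.05  0.  ] w 49.8
 rotvec [-0.0015 -0.0047  0.0001] deg 0.28  shift in tool axes NOW(mm) [405.5  63.5 -55.7]  after turn [405.2  63.5 -57.5]
```

>>> servo_tool:
  increments: [0,0,0,0.05,0.006,-0.007,0.05,0,0,0,0.05,0.006,-0.007,0.05,0,0,0,0.05,0.006,-0.007,0.05,0,0,0,0.05,0.006,-0.007,0.05,0,0,0,0.05,0.006,-0.007,0.05,0,0,0,0.05,0.006,-0.007,0.05,0,0,0,0.05,0.006,-0.007,0.05,0,0,0,0.03,0.006,-0.003,0.05,0,0,0,0,0,0,0.05,0,0,0,0,0,0,0.05]

```text
time: 3.1
eef_pos: [0.5152, -0.1641, 0.171]
ee_rot: [-0.624, -0.328, 0.329, 0.628]
wrist_force: [1.0, 0.1, 0.6]
width: 0.05
```

```bash
python3 -c "
from plan import *
plan([.5257,-.1585,.078],55.5)"
```

```text
t 3.1 pos [ 515.2 -164.1  171. ] jawyaw 55.37 tilt 0.4 q [-0.52  0.29  1.64  0.    1.21 -1.48] F [1.  0.1 0.6] T [ 0.   -0.01 -0.  ] w 50.0
 rotvec [-0.007  -0.0023  0.0009] deg 0.42  shift in tool axes NOW(mm) [10.5 92.9 -6.2]  after turn [10.6 93.  -5.5]
```

>>> servo_tool:
  increments: [-0.007,-0.002,0,0.0105,0,-0.006,0.05,0,0,0,0,0,0,0.05,0,0,0,0,0,0,0.05]

```text
time: 3.48
eef_pos: [0.5258, -0.161, 0.1714]
ee_rot: [0.627, 0.328, -0.328, -0.626]
wrist_force: [1.3, -0.3, -0.3]
width: 0.0503
```

```bash
python3 -c "
from plan import *
plan([.5257,-.1585,.078],55.5)
from cell import optics
f=optics.grab_frame('top'); np.savez('top1.npz',**f); f2=optics.grab_frame('side'); np.savez('side1.npz',**f2)
crop(f,360,210,130,140,4,'a_t.png'); crop(f2,280,140,130,110,5,'a_s.png')
print(proj(f,[[.5257,-.1585,.101]]),proj(f2,[[.5257,-.1585,.101],[.5257,-.1585,.171]]))"
```

```text
t 3.48 pos [ 525.8 -161.   171.4] jawyaw 55.29 tilt 0.07 q [-0.5   0.3   1.62  0.    1.21 -1.47] F [ 1.3 -0.3 -0.3] T [-0.01 -0.02 -0.01] w 50.3
 rotvec [ 0.0012 -0.0037  0.0005] deg 0.23  shift in tool axes NOW(mm) [ 1.9 93.4  1.6]  after turn [ 2.  93.4  1.4]
[[406.74743125 284.29162028]] [[334.19105136 213.3702804 ]
 [334.36165888 185.42338258]]
```

View pics/a_t.png

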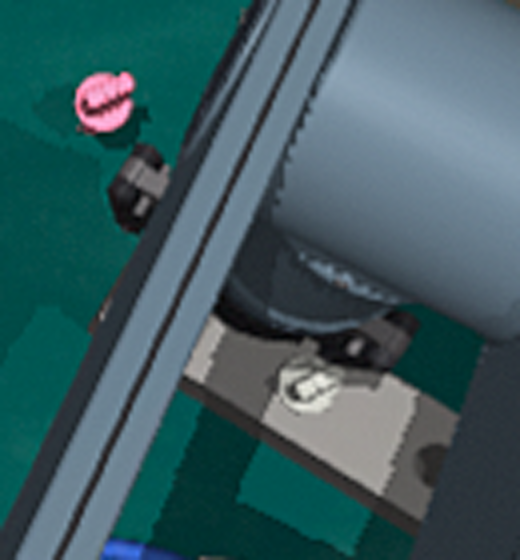

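View pics/a_s.png

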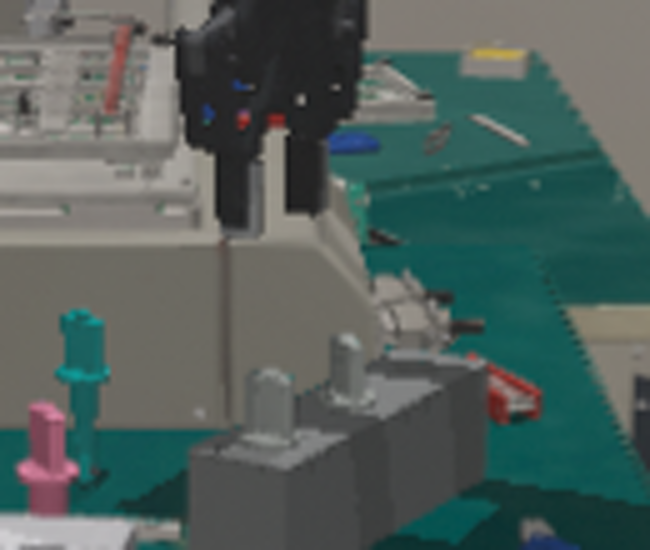

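The side view shows the open fingers at about (334,180), directly above the left screw at (334,213). I'll descend now.

>>> servo_tool:
  increments: [0,-0.003,0,0.002,0.015,0.0015,0.05,0,0,0,0,0.015,0,0.05,0,0,0,0,0.015,0,0.05,0,0,0,0,0.015,0,0.05,0,0,0,0,0.01,0,0.05,0,0,0,0,0.01,0,0.05,0,0,0,0,0.005,0,0.05,0,0,0,0,0,0,0.05]

```text
time: 4.58
eef_pos: [0.5246, -0.158, 0.0789]
ee_rot: [-0.625, -0.329, 0.329, 0.627]
wrist_force: [-0.2, -0.2, -0.3]
width: 0.0502
```

```bash
python3 -c "
from plan import *
plan([.5257,-.1585,.078],55.5)"
```

```text
t 4.58 pos [ 524.6 -158.    78.9] jawyaw 55.44 tilt 0.1 q [-0.5   0.4   1.73  0.    1.   -1.46] F [-0.2 -0.2 -0.3] T [-0.01  0.01  0.04] w 50.2
 rotvec [-0.0017 -0.001   0.0002] deg 0.11  shift in tool axes NOW(mm) [ 0.2  0.9 -1.2]  after turn [ 0.2  0.9 -1.2]
```

>>> servo_tool:
  increments: [0,0,0,0,0,-0.001,0.03,0,0,0,0,0,0,0.0,0,0,0,0,0,0,0.0,0,0,0,0,0,0,0.0,0,0,0,0,0,0,0.0,0,0,0,0,0,0,0.0]
  force: 60

```text
time: 5.32
eef_pos: [0.5262, -0.1589, 0.0801]
ee_rot: [0.626, 0.329, -0.329, -0.626]
wrist_force: [0.3, -0.5, -0.6]
width: 0.0081
```

```bash
python3 -c "
from plan import *
plan([.6307,.001,.16],81.1)"
```

```text
t 5.33 pos [ 526.2 -158.9   80.1] jawyaw 55.45 tilt 0.04 q [-0.5   0.4   1.73  0.    1.01 -1.46] F [ 0.3 -0.5 -0.6] T [ 0.03  0.01 -0.  ] w 8.1
 rotvec [ 6.000e-04 -4.477e-01  3.000e-04] deg 25.65  shift in tool axes NOW(mm) [191.  -79.8   4.5]  after turn [174.2 -79.9 -78.5]
```

>>> servo_tool:
  increments: [0,0,0,0,-0.004,0,0,0,0,0,0,-0.01,0,0,0,0,0,0,-0.015,0,0,0,0,0,0,-0.015,0,0,0,0,0,0,-0.015,0,0,0,0,0,0,-0.015,0,0,0,0,0,0,-0.015,0,0,0,0,0,0,-0.01,0,0,0,0,0,0,0,0,0,0,-0.15,0,0,0,0,0,0,-0.15,0,0,0,0,0,0,-0.14,0,0,0,0,0,0,0,0,0,0,0,0]

```text
time: 6.95
eef_pos: [0.5254, -0.1586, 0.1857]
ee_rot: [-0.536, -0.461, 0.461, 0.537]
wrist_force: [0.8, 0.8, -0.5]
width: 0.0079
```

```bash
python3 -c "
from plan import *
plan([.6307,.001,.18],81.1)"
```

```text
t 6.95 pos [ 525.4 -158.6  185.7] jawyaw 81.35 tilt 0.04 q [-0.5   0.29  1.61  0.    1.24 -1.92] F [ 0.8  0.8 -0.5] T [-0.01 -0.03  0.01] w 7.9
 rotvec [-0.0005  0.0043  0.0005] deg 0.25  shift in tool axes NOW(mm) [173.6   5.8 -80.1]  after turn [174.    5.7 -79.3]
```

>>> servo_tool:
  increments: [0,0,0,0.035,0,-0.016,0,0,0,0,0.035,0,-0.016,0,0,0,0,0.035,0,-0.016,0,0,0,0,0.035,0,-0.016,0,0,0,0,0.025,0,-0.01,0,0,0,0,0.005,0,-0.003,0,0,0,0,0,0,0,0,0,0,0,0,0,0,0]

```text
time: 7.95
eef_pos: [0.629, -0.0001, 0.1813]
ee_rot: [-0.54, -0.452, 0.456, 0.544]
wrist_force: [0.4, -0.2, -0.8]
width: 0.0079
```

```bash
python3 -c "
from plan import *
plan([.6307,.001,.18],81.1)"
```

```text
t 7.95 pos [ 6.290e+02 -1.000e-01  1.813e+02] jawyaw 79.9 tilt 0.45 q [-0.18  0.44  1.4  -0.    1.31 -1.57] F [ 0.4 -0.2 -0.8] T [-0.01  0.02 -0.02] w 7.9
 rotvec [-0.0079 -0.021  -0.0004] deg 1.29  shift in tool axes NOW(mm) [ 1.4  1.3 -1.5]  after turn [ 1.3  1.3 -1.5]
```

>>> servo_tool:
  increments: [-0.008,-0.021,0,0.0013,0,-0.0015,0,0,0,0,0,0,0,0,0,0,0,0,0,0,0]

```text
time: 8.32
eef_pos: [0.6301, -0.0011, 0.1817]
ee_rot: [0.538, 0.459, -0.459, -0.537]
wrist_force: [-0.1, -0.3, -0.7]
width: 0.0076
```

```bash
python3 -c "
from plan import *
plan([.6307,.001,.18],81.1)
from cell import optics
f=optics.grab_frame('top'); np.savez('top2.npz',**f); f2=optics.grab_frame('side'); np.savez('side2.npz',**f2)
crop(f,250,180,130,110,5,'b_t.png'); crop(f2,230,140,130,120,5,'b_s.png')
p=now()[1]; c=p-[0,0,.0141]
print(proj(f2,[c,c-[0,0,.06]]), proj(f,[c,c-[0,0,.06]]))"
```

```text
t 8.32 pos [630.1  -1.1 181.7] jawyaw 80.99 tilt 0.06 q [-0.18  0.43  1.4  -0.    1.3  -1.59] F [-0.1 -0.3 -0.7] T [ 0.    0.03 -0.02] w 7.6
 rotvec [ 0.0008 -0.0019 -0.0007] deg 0.12  shift in tool axes NOW(mm) [ 2.2  1.7 -0.2]  after turn [ 2.2  1.7 -0.2]
[[287.82189189 205.13005306]
 [288.40671379 231.71018101]] [[326.25294995 226.48243189]
 [326.45349525 233.13369368]]
```

View pics/b_t.png

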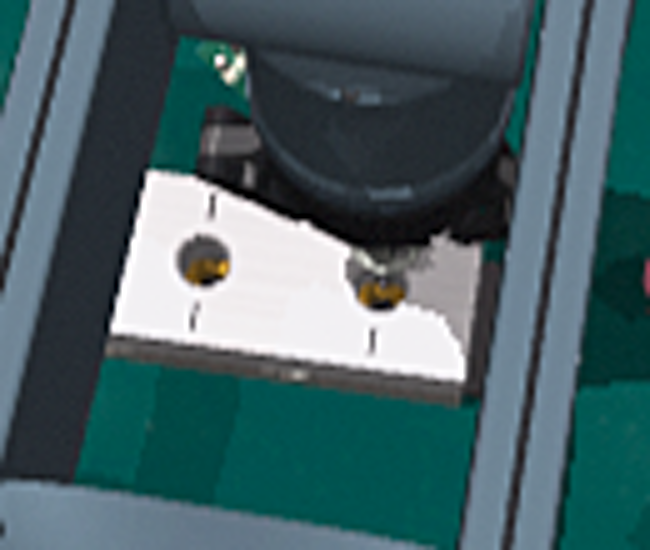

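View pics/b_s.png

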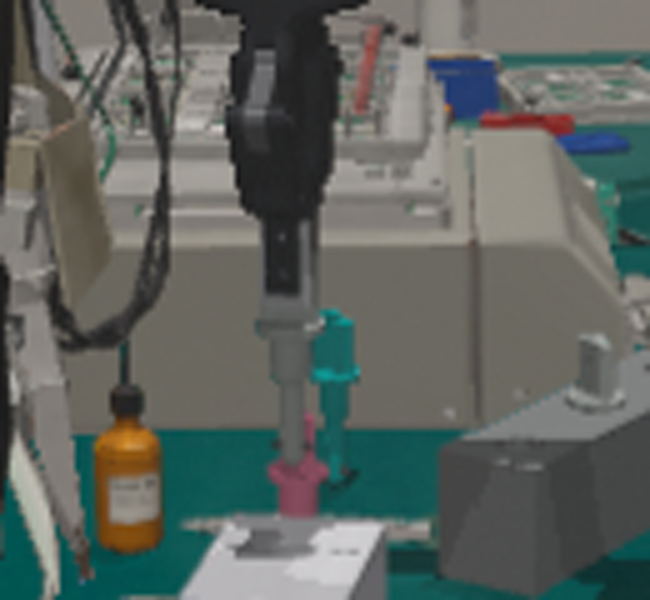

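>>> servo_tool:
  increments: [0,-0.002,0,0.002,0.01,0,0,0,0,0,0,0.01,0,0,0,0,0,0,0.008,0,0,0,0,0,0,0,0,0,0,0,0,0,0,0,0]

```text
time: 9.05
eef_pos: [0.6301, 0.0013, 0.1506]
ee_rot: [-0.537, -0.459, 0.46, 0.537]
wrist_force: [-0.4, -0.3, -1.4]
width: 0.0075
```

```bash
python3 -c "
from plan import *
plan([.6307,.001,.15],81.1)"
```

```text
t 9.05 pos [630.1   1.3 150.6] jawyaw 81.13 tilt 0.07 q [-0.17  0.46  1.44 -0.    1.24 -1.59] F [-0.4 -0.3 -1.4] T [ 0.01 -0.04 -0.04] w 7.5
 rotvec [-0.0011  0.0006 -0.0007] deg 0.08  shift in tool axes NOW(mm) [-0.2  0.6 -0.7]  after turn [-0.2  0.6 -0.7]
```

>>> servo_tool:
  increments: [0,0,0,0,0.005,-0.0005,0,0,0,0,0,0.005,0,0,0,0,0,0,0.005,0,0,0,0,0,0,0,0,0]

```text
time: 9.55
eef_pos: [0.6308, 0.0012, 0.135]
ee_rot: [0.537, 0.46, -0.46, -0.537]
wrist_force: [-0.5, -0.2, -1.7]
width: 0.0073
```

```bash
python3 -c "
from plan import *
plan([.6307,.001,.112],81.1)"
```

```text
t 9.55 pos [630.8   1.2 135. ] jawyaw 81.13 tilt 0.04 q [-0.17  0.48  1.46 -0.    1.21 -1.59] F [-0.5 -0.2 -1.7] T [-0.07  0.02 -0.  ] w 7.3
 rotvec [-0.0002  0.0006 -0.0007] deg 0.05  shift in tool axes NOW(mm) [-0.2 23.   0.1]  after turn [-0.2 23.   0.1]
```

>>> servo_tool:
  increments: [0,0,0,0,0.006,0,0,0,0,0,0,0.006,0,0,0,0,0,0,0.006,0,0,0,0,0,0,0.006,0,0,0,0,0,0,0,0,0]

```text
time: 10.18
eef_pos: [0.6307, 0.0012, 0.1091]
ee_rot: [-0.537, -0.46, 0.46, 0.537]
wrist_force: [0.2, -0.5, -1.1]
width: 0.0077
```

```bash
python3 -c "
from plan import *
plan([.6307,.001,.0971],81.1)"
```

```text
t 10.18 pos [630.7   1.2 109.1] jawyaw 81.13 tilt 0.05 q [-0.17  0.5   1.49 -0.    1.15 -1.59] F [ 0.2 -0.5 -1.1] T [0.02 0.04 0.01] w 7.7
 rotvec [-0.0006  0.0005 -0.0007] deg 0.06  shift in tool axes NOW(mm) [-0.2 12.  -0. ]  after turn [-0.2 12.  -0. ]
```

>>> servo_tool:
  increments: [0,0,0,0,0.002,0,0,0,0,0,0,0.002,0,0,0,0,0,0,0.002,0,0,0,0,0,0,0.002,0,0,0,0,0,0,0.002,0,0,0,0,0,0,0,0,0]
  force: 35

```text
time: 10.92
eef_pos: [0.6311, 0.0011, 0.0989]
ee_rot: [0.537, 0.46, -0.46, -0.537]
wrist_force: [-0.5, 0.1, -1.6]
width: 0.0076
```

```bash
python3 -c "
from plan import *
plan([.6307,.001,.0971],81.1)"
```

```text
t 10.93 pos [631.1   1.1  98.9] jawyaw 81.13 tilt 0.05 q [-0.17  0.51  1.5  -0.    1.13 -1.59] F [-0.5  0.1 -1.6] T [-0.01 -0.02  0.02] w 7.6
 rotvec [ 0.0005  0.0005 -0.0007] deg 0.06  shift in tool axes NOW(mm) [-0.2  1.8  0.4]  after turn [-0.2  1.8  0.4]
```

Still free. I'll continue in 1.5 mm steps.

>>> servo_tool:
  increments: [0,0,0,0,0.0015,0,0,0,0,0,0,0.0015,0,0,0,0,0,0,0.0015,0,0]

```text
time: 11.3
eef_pos: [0.6313, 0.0011, 0.0944]
ee_rot: [0.538, 0.46, -0.46, -0.537]
wrist_force: [-1.0, -0.1, -1.2]
width: 0.0077
```

```bash
python3 -c "
from plan import *
plan([.6307,.001,.0881],81.1)"
```

```text
t 11.3 pos [631.3   1.1  94.4] jawyaw 81.14 tilt 0.07 q [-0.17  0.51  1.5  -0.    1.12 -1.59] F [-1.  -0.1 -1.2] T [-0.03 -0.04  0.05] w 7.7
 rotvec [ 0.001   0.0006 -0.0007] deg 0.08  shift in tool axes NOW(mm) [-0.2  6.3  0.6]  after turn [-0.2  6.3  0.6]
```

>>> servo_tool:
  increments: [0,0,0,0,0.0015,0,0,0,0,0,0,0.0015,0,0,0,0,0,0,0.0015,0,0,0,0,0,0,0.001,0,0]

```text
time: 11.8
eef_pos: [0.6312, 0.0011, 0.0884]
ee_rot: [0.538, 0.46, -0.46, -0.537]
wrist_force: [-0.6, -0.4, -1.3]
width: 0.0076
```

```bash
python3 -c "
from plan import *
plan([.6307,.001,.0881],81.1)"
```

```text
t 11.8 pos [631.2   1.1  88.4] jawyaw 81.13 tilt 0.06 q [-0.17  0.52  1.51 -0.    1.11 -1.59] F [-0.6 -0.4 -1.3] T [0.01 0.02 0.04] w 7.6
 rotvec [ 0.0008  0.0006 -0.0007] deg 0.07  shift in tool axes NOW(mm) [-0.2  0.3  0.5]  after turn [-0.2  0.3  0.5]
```

>>> servo_tool:
  increments: [0,0,0,0,0.0005,0,0,0,0,0,0,0.0005,0,0,0,0,0,0,0,0,0]

```text
time: 12.18
eef_pos: [0.6313, 0.0011, 0.0878]
ee_rot: [0.538, 0.46, -0.46, -0.537]
wrist_force: [-0.6, 0.5, 0.6]
width: 0.0075
```

>>> servo_tool:
  increments: [0,0.07,0,0,0.0003,0,0,0,0.07,0,0,0.0003,0,0,0,0.07,0,0,0.0003,0,0,0,0,0,0,0,0,0]

```text
time: 12.68
eef_pos: [0.6317, 0.0009, 0.0877]
ee_rot: [0.584, 0.4, -0.399, -0.583]
wrist_force: [0.1, 0.2, 0.8]
width: 0.0077
```

```bash
python3 -c "
from plan import *
plan([.6307,.001,.0841],-9)"
```

```text
t 12.68 pos [631.7   0.9  87.7] jawyaw 68.78 tilt 0.15 q [-0.17  0.52  1.51 -0.    1.11 -1.37] F [0.1 0.2 0.8] T [-0.01  0.05 -0.04] w 7.7
 rotvec [2.5000e-03 1.3576e+00 1.3000e-03] deg 77.78  shift in tool axes NOW(mm) [-0.2  3.6  1. ]  after turn [-1.   3.6 -0. ]
```

>>> servo_tool:
  increments: [0,0.09,0,0,0.0003,0.0005,0,0,0.09,0,0,0.0003,0,0,0,0.09,0,0,0.0003,0,0,0,0,0,0,0,0,0]

```text
time: 13.18
eef_pos: [0.6317, 0.0009, 0.087]
ee_rot: [0.633, 0.318, -0.316, -0.631]
wrist_force: [-0.1, -0.8, 0.4]
width: 0.0076
```

```bash
python3 -c "
from plan import *
plan([.6307,.001,.0841],-9)"
```

```text
t 13.18 pos [631.7   0.9  87. ] jawyaw 53.25 tilt 0.22 q [-0.17  0.52  1.51 -0.    1.1  -1.1 ] F [-0.1 -0.8  0.4] T [ 0.07 -0.03 -0.02] w 7.6
 rotvec [0.003  1.0865 0.0027] deg 62.25  shift in tool axes NOW(mm) [-0.5  2.9  0.9]  after turn [-1.   2.9 -0.1]
```

Turning freely. I'll keep going.

>>> servo_tool:
  increments: [0,0.09,0,0,0.0003,0.0005,0,0,0.09,0,0,0.0003,0,0,0,0.09,0,0,0.0003,0,0,0,0.09,0,0,0.0003,0,0,0,0.09,0,0,0.0003,0,0,0,0,0,0,0,0,0]

```text
time: 13.92
eef_pos: [0.6316, 0.0013, 0.0854]
ee_rot: [0.687, 0.171, -0.168, -0.686]
wrist_force: [0.1, -0.5, 0.1]
width: 0.0075
```

```bash
python3 -c "
from plan import *
plan([.6307,.001,.0841],-9)"
```

```text
t 13.93 pos [631.6   1.3  85.4] jawyaw 27.76 tilt 0.25 q [-0.17  0.52  1.51 -0.    1.1  -0.66] F [ 0.1 -0.5  0.1] T [-0.04  0.02 -0.03] w 7.5
 rotvec [0.0023 0.6416 0.0038] deg 36.76  shift in tool axes NOW(mm) [-1.   1.3  0.1]  after turn [-0.8  1.3 -0.5]
```

>>> servo_tool:
  increments: [0,0.09,0,-0.0005,0.0003,0,0,0,0.09,0,0,0.0003,0,0,0,0.09,0,0,0.0003,0,0,0,0.07,0,0,0.0003,0,0,0,0,0,0,0,0,0]

```text
time: 14.55
eef_pos: [0.6315, 0.0011, 0.0843]
ee_rot: [0.706, 0.056, -0.053, -0.704]
wrist_force: [-0.9, 0.5, -0.6]
width: 0.0076
```

```bash
python3 -c "
from plan import *
plan([.6307,.001,.0841],-9)"
```

```text
t 14.55 pos [631.5   1.1  84.3] jawyaw 8.8 tilt 0.29 q [-0.17  0.52  1.52 -0.    1.1  -0.33] F [-0.9  0.5 -0.6] T [ 0.    0.13 -0.04] w 7.6
 rotvec [0.0016 0.3107 0.0049] deg 17.81  shift in tool axes NOW(mm) [-0.8  0.2  0. ]  after turn [-0.8  0.2 -0.2]
```

>>> servo_tool:
  increments: [0,0.06,0,0,0.0003,0,0,0,0.06,0,0,0.0003,0,0,0,0.06,0,0,0.0003,0,0,0,0,0,0,0,0,0]

```text
time: 15.05
eef_pos: [0.6317, 0.0012, 0.0841]
ee_rot: [0.708, -0.004, 0.008, -0.707]
wrist_force: [0.0, 0.9, -0.3]
width: 0.0078
```

```bash
python3 -c "
from plan import *
plan([.6307,.001,.0841],-9)"
```

```text
t 15.05 pos [631.7   1.2  84.1] jawyaw -0.91 tilt 0.32 q [-0.17  0.52  1.52 -0.    1.1  -0.16] F [ 0.   0.9 -0.3] T [ 0.1   0.06 -0.02] w 7.8
 rotvec [0.0011 0.1412 0.0056] deg 8.1  shift in tool axes NOW(mm) [-1.  -0.  -0.2]  after turn [-0.9 -0.  -0.3]
```

>>> servo_tool:
  increments: [0,0,0,0,0,0,0.04,0,0,0,0,0,0,0.04,0,0,0,0,0,0,0.04,0,0,0,0,-0.01,0,0.04,0,0,0,0,-0.02,0,0.04,0,0,0,0,-0.03,0,0.04,0,0,0,0,-0.03,0,0.04,0,0,0,0,0,0,0.04]

```text
time: 16.05
eef_pos: [0.6319, 0.001, 0.1792]
ee_rot: [0.708, -0.001, 0.006, -0.706]
wrist_force: [-0.4, -0.3, 0.5]
width: 0.0398
```

```bash
python3 -c "
from plan import *
plan([.4846,-.2214,.17],27.3)
plan([.4846,-.2214,.17],-152.7)
plan([.4846,-.2214,.17],-62)
"
```

```text
t 16.05 pos [631.9   1.  179.2] jawyaw -0.53 tilt 0.45 q [-0.17  0.44  1.41 -0.    1.29 -0.16] F [-0.4 -0.3  0.5] T [-0.    0.   -0.03] w 39.8
 rotvec [ 0.0039 -0.4857  0.0069] deg 27.83  shift in tool axes NOW(mm) [-145.3    8.6 -223.8]  after turn [-232.9    9.2 -130.1]
t 16.05 pos [631.9   1.  179.2] jawyaw -0.53 tilt 0.45 q [-0.17  0.44  1.41 -0.    1.29 -0.16] F [-0.4 -0.3  0.5] T [-0.    0.   -0.03] w 39.8
 rotvec [-0.0094  2.6559  0.0053] deg 152.17  shift in tool axes NOW(mm) [-145.3    8.6 -223.8]  after turn [232.9   9.2 130.1]
t 16.05 pos [631.9   1.  179.2] jawyaw -0.53 tilt 0.45 q [-0.17  0.44  1.41 -0.    1.29 -0.16] F [-0.4 -0.3  0.5] T [-0.    0.   -0.03] w 39.8
 rotvec [-0.0022  1.0729  0.008 ] deg 61.47  shift in tool axes NOW(mm) [-145.3    8.6 -223.8]  after turn [ 127.3    9.2 -234.5]
```

>>> servo_tool:
  increments: [0.004,-0.16,0.007,0,0,0,0.05,0,-0.16,0,0,0,0,0.05,0,-0.16,0,0,0,0,0.05,0,0,0,-0.045,0.002,-0.025,0.05,0,0,0,-0.045,0.002,-0.025,0.05,0,0,0,-0.045,0.002,-0.025,0.05,0,0,0,-0.045,0.002,-0.025,0.05,0,0,0,-0.035,0,-0.02,0.05,0,0,0,-0.01,0,-0.005,0.05,0,0,0,0,0,0,0.05,0,0,0,0,0,0,0.05]

```text
time: 17.42
eef_pos: [0.4851, -0.2173, 0.1637]
ee_rot: [-0.683, -0.17, 0.174, 0.689]
wrist_force: [-0.1, -0.1, -0.6]
width: 0.05
```

```bash
python3 -c "
from plan import *
plan([.4846,-.2214,.078],27.3)
from cell import optics
f=optics.grab_frame('top'); np.savez('top3.npz',**f); f2=optics.grab_frame('side'); np.savez('side3.npz',**f2)
crop(f,220,180,150,120,5,'c_t.png'); crop(f2,230,150,180,130,4,'c_s.png')
"
```

```text
t 17.43 pos [ 485.1 -217.3  163.7] jawyaw 28.16 tilt 0.56 q [-0.63  0.29  1.67  0.    1.19 -1.12] F [-0.1 -0.1 -0.6] T [-0.   -0.01 -0.02] w 50.0
 rotvec [-0.0091  0.0149 -0.0038] deg 1.02  shift in tool axes NOW(mm) [-2.1 85.7 -4.1]  after turn [-2.3 85.7 -3.4]
```

View pics/c_t.png

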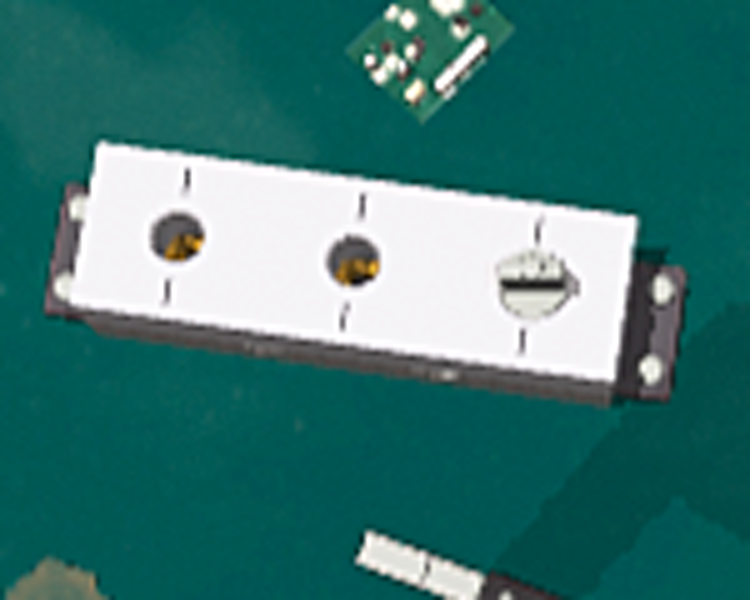

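View pics/c_s.png

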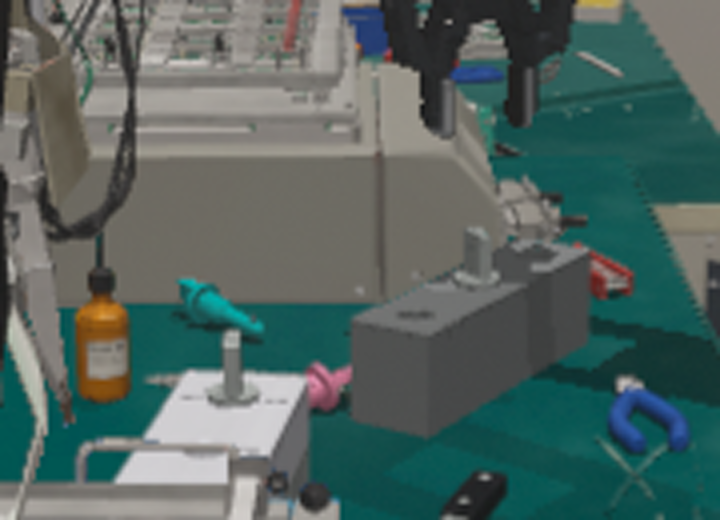

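Screw 1 sits flat and upright in well 1, at about (327,236) in the top view. The gauge has been knocked and now points up-left, so I'll re-measure it later. Both look-alikes have tipped over clear of my path. Now I'll grasp screw 2.

>>> servo_tool:
  increments: [-0.009,0.015,-0.004,-0.0023,0.0,-0.0035,0.05,0,0,0,0,0,0,0.05]

```text
time: 17.77
eef_pos: [0.4858, -0.2202, 0.1638]
ee_rot: [0.687, 0.168, -0.167, -0.687]
wrist_force: [-0.0, -1.0, -0.6]
width: 0.0501
```

```bash
python3 -c "
from plan import *
plan([.4846,-.2214,.079],27.3)
"
```

```text
t 17.77 pos [ 485.8 -220.2  163.8] jawyaw 27.43 tilt 0.07 q [-0.63  0.28  1.67  0.    1.18 -1.11] F [-0.  -1.  -0.6] T [-0.02 -0.01 -0.02] w 50.1
 rotvec [0.001  0.0023 0.0006] deg 0.15  shift in tool axes NOW(mm) [-1.7 84.8 -0.4]  after turn [-1.6 84.8 -0.5]
```

>>> servo_tool:
  increments: [0,0.002,0,-0.0016,0.015,-0.0005,0.05,0,0,0,0,0.015,0,0.05,0,0,0,0,0.015,0,0.05,0,0,0,0,0.015,0,0.05,0,0,0,0,0.01,0,0.05,0,0,0,0,0.008,0,0.05,0,0,0,0,0.003,0,0.05,0,0,0,0,0,0,0.05]

```text
time: 18.77
eef_pos: [0.484, -0.2207, 0.0757]
ee_rot: [-0.687, -0.167, 0.167, 0.688]
wrist_force: [0.1, -0.9, 0.1]
width: 0.05
```

```bash
python3 -c "
from plan import *
plan([.4846,-.2214,.080],27.3)
"
```

```text
t 18.77 pos [ 484.  -220.7   75.7] jawyaw 27.33 tilt 0.09 q [-0.64  0.38  1.78  0.    0.98 -1.12] F [ 0.1 -0.9  0.1] T [-0.01  0.03  0.01] w 50.0
 rotvec [-0.0015  0.0005 -0.0005] deg 0.1  shift in tool axes NOW(mm) [ 0.2 -4.3 -0.9]  after turn [ 0.2 -4.3 -0.9]
```

>>> servo_tool:
  increments: [0,0,0,0,-0.004,-0.0007,0.05,0,0,0,0,0,0,0.03,0,0,0,0,0,0,0,0,0,0,0,0,0,0,0,0,0,0,0,0,0,0,0,0,0,0,0,0,0,0,0,0,0,0,0]
  force: 60

```text
time: 19.65
eef_pos: [0.4852, -0.222, 0.0815]
ee_rot: [0.687, 0.167, -0.167, -0.687]
wrist_force: [0.1, -0.1, -0.0]
width: 0.0077
```

```bash
python3 -c "
from plan import *
plan([.6538,.149,.18],81.1)
"
```

```text
t 19.65 pos [ 485.2 -222.    81.5] jawyaw 27.33 tilt 0.09 q [-0.64  0.38  1.77  0.    0.99 -1.12] F [ 0.1 -0.1 -0. ] T [0.   0.04 0.02] w 7.7
 rotvec [ 1.700e-03 -9.385e-01  3.000e-04] deg 53.77  shift in tool axes NOW(mm) [320.2 -98.5 252.1]  after turn [ 392.6  -98.5 -109.1]
```

>>> servo_tool:
  increments: [0,0,0,0,-0.004,0,0,0,0,0,0,-0.01,0,0,0,0,0,0,-0.015,0,0,0,0,0,0,-0.015,0,0,0,0,0,0,-0.015,0,0,0,0,0,0,-0.015,0,0,0,0,0,0,-0.015,0,0,0,0,0,0,-0.01,0,0,0,0,0,0,0,0,0,0,-0.155,0,0,0,0,0,0,-0.155,0,0,0,0,0,0,-0.155,0,0,0,0,0,0,-0.155,0,0,0,0,0,0,-0.155,0,0,0,0,0,0,-0.14,0,0,0,0,0,0,0,0,0,0,0,0]

```text
time: 21.65
eef_pos: [0.483, -0.2205, 0.1843]
ee_rot: [-0.534, -0.461, 0.461, 0.538]
wrist_force: [0.4, 0.2, -1.1]
width: 0.0076
```

```bash
python3 -c "
from plan import *
plan([.6538,.149,.195],81.1)
"
```

```text
t 21.65 pos [ 483.  -220.5  184.3] jawyaw 81.37 tilt 0.31 q [-0.64  0.26  1.65  0.    1.24 -2.06] F [ 0.4  0.2 -1.1] T [ 0.04 -0.    0.04] w 7.6
 rotvec [-0.0047  0.0047  0.0028] deg 0.41  shift in tool axes NOW(mm) [ 391.   -10.1 -113.3]  after turn [ 391.5  -10.7 -111.6]
```

>>> servo_tool:
  increments: [-0.005,0.005,0.003,0,-0.012,0,0,0,0,0,0.045,0,-0.013,0,0,0,0,0.045,0,-0.013,0,0,0,0,0.045,0,-0.013,0,0,0,0,0.045,0,-0.013,0,0,0,0,0.045,0,-0.013,0,0,0,0,0.045,0,-0.013,0,0,0,0,0.045,0,-0.013,0,0,0,0,0.045,0,-0.013,0,0,0,0,0.025,0,-0.007,0,0,0,0,0.005,0,0,0,0,0,0,0,0,0,0,0,0,0,0,0,0,0]

```text
time: 23.28
eef_pos: [0.6658, 0.1537, 0.2047]
ee_rot: [0.548, 0.452, -0.449, -0.542]
wrist_force: [-0.2, 0.4, -0.5]
width: 0.0074
```

```bash
python3 -c "
from plan import *
plan([.6538,.149,.155],81.1)
"
```

```text
t 23.27 pos [665.8 153.7 204.7] jawyaw 79.15 tilt 0.59 q [ 0.07  0.51  1.23 -0.    1.4  -1.31] F [-0.2  0.4 -0.5] T [-0.    0.01 -0.06] w 7.4
 rotvec [ 0.0101 -0.0341 -0.002 ] deg 2.04  shift in tool axes NOW(mm) [-6.8 49.6 11.4]  after turn [-6.5 49.7 11.1]
```

>>> servo_tool:
  increments: [0.01,-0.034,-0.002,-0.0065,0.01,0.011,0,0,0,0,0,0.015,0,0,0,0,0,0,0.01,0,0,0,0,0,0,0.005,0,0,0,0,0,0,0,0,0]

```text
time: 23.9
eef_pos: [0.654, 0.1456, 0.1634]
ee_rot: [0.539, 0.458, -0.458, -0.538]
wrist_force: [-0.5, 0.1, -0.6]
width: 0.0077
```

```bash
python3 -c "
from plan import *
plan([.6543,.149,.152],81.1)
"
```

```text
t 23.9 pos [654.  145.6 163.4] jawyaw 80.74 tilt 0.07 q [ 0.05  0.52  1.31 -0.    1.31 -1.36] F [-0.5  0.1 -0.6] T [0.04 0.   0.03] w 7.7
 rotvec [ 0.0012 -0.0064 -0.0004] deg 0.37  shift in tool axes NOW(mm) [ 3.4 11.4  0.2]  after turn [ 3.4 11.4  0.2]
```

>>> servo_tool:
  increments: [0,-0.006,0,0.0034,0.005,0,0,0,0,0,0,0.005,0,0,0,0,0,0,0,0,0,0,0,0,0,0,0,0]

```text
time: 24.4
eef_pos: [0.6552, 0.1497, 0.1533]
ee_rot: [0.538, 0.46, -0.459, -0.536]
wrist_force: [0.2, 0.4, -0.6]
width: 0.0076
```

```bash
python3 -c "
from plan import *
plan([.6543,.149,.152],81.1)
from cell import optics
f=optics.grab_frame('top'); f2=optics.grab_frame('side')
crop(f,200,170,150,120,5,'d_t.png'); crop(f2,200,140,150,120,5,'d_s.png')
p=now()[1]; c=p-[0,0,.0155]
print(proj(f2,[c,c-[0,0,.06]]), proj(f,[c,c-[0,0,.06]]))
"
```

```text
t 24.4 pos [655.2 149.7 153.3] jawyaw 81.13 tilt 0.15 q [ 0.06  0.53  1.32 -0.    1.29 -1.36] F [ 0.2  0.4 -0.6] T [ 0.   -0.02  0.01] w 7.6
 rotvec [ 0.0026  0.0005 -0.0001] deg 0.15  shift in tool axes NOW(mm) [-0.8  1.3  0.8]  after turn [-0.8  1.3  0.8]
[[271.38199594 242.01694405]
 [272.35608675 271.12518936]] [[249.39582852 218.53816196]
 [254.07795431 225.42478722]]
```

View pics/d_t.png

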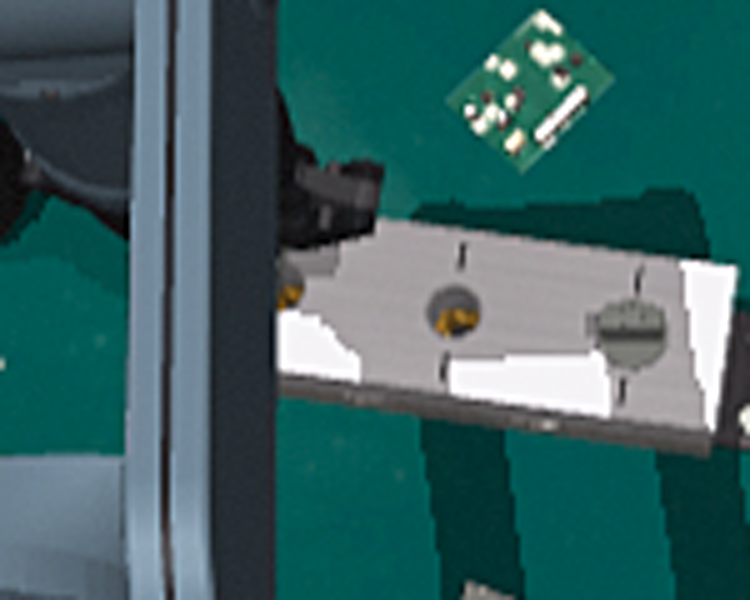

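View pics/d_s.png

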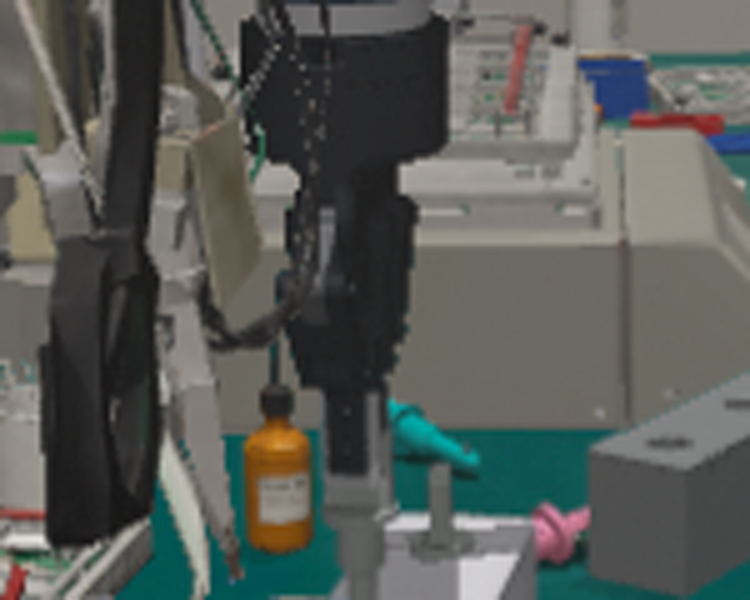

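>>> servo_tool:
  increments: [0.002,0,0,-0.0008,0.004,0.0007,0,0,0,0,0,0.005,0,0,0,0,0,0,0.005,0,0,0,0,0,0,0.004,0,0,0,0,0,0,0,0,0]
  force: 35

```text
time: 25.12
eef_pos: [0.6542, 0.1488, 0.1339]
ee_rot: [0.537, 0.46, -0.46, -0.537]
wrist_force: [-0.1, -0.5, -0.9]
width: 0.0074
```

```bash
python3 -c "
from plan import *
plan([.6543,.149,.112],81.1)
"
```

```text
t 25.12 pos [654.2 148.8 133.9] jawyaw 81.11 tilt 0.01 q [ 0.06  0.54  1.35 -0.    1.25 -1.36] F [-0.1 -0.5 -0.9] T [-0.04 -0.05 -0.02] w 7.4
 rotvec [ 0.0002  0.0003 -0.0002] deg 0.02  shift in tool axes NOW(mm) [ 0.3 21.9 -0.1]  after turn [ 0.3 21.9 -0.1]
```

>>> servo_tool:
  increments: [0,0,0,0,0.005,0,0,0,0,0,0,0.005,0,0,0,0,0,0,0.005,0,0,0,0,0,0,0.005,0,0,0,0,0,0,0,0,0]

```text
time: 25.75
eef_pos: [0.6542, 0.1488, 0.1124]
ee_rot: [0.537, 0.46, -0.46, -0.537]
wrist_force: [-0.1, 0.2, -1.3]
width: 0.0074
```

```bash
python3 -c "
from plan import *
plan([.6543,.149,.0985],81.1)
"
```

```text
t 25.75 pos [654.2 148.8 112.4] jawyaw 81.12 tilt 0.01 q [ 0.06  0.56  1.37 -0.    1.21 -1.36] F [-0.1  0.2 -1.3] T [-0.    0.03  0.  ] w 7.4
 rotvec [ 0.      0.0003 -0.0002] deg 0.02  shift in tool axes NOW(mm) [ 0.2 13.9 -0.1]  after turn [ 0.2 13.9 -0.1]
```

>>> servo_tool:
  increments: [0,0,0,0,0.002,0,0,0,0,0,0,0.002,0,0,0,0,0,0,0.002,0,0,0,0,0,0,0.002,0,0,0,0,0,0,0.002,0,0,0,0,0,0,0.002,0,0,0,0,0,0,0,0,0]

```text
time: 26.62
eef_pos: [0.6548, 0.1489, 0.1002]
ee_rot: [0.538, 0.46, -0.459, -0.537]
wrist_force: [0.4, 0.3, -0.2]
width: 0.0077
```

>>> servo_tool:
  increments: [0,0,0,0,0.0015,0,0,0,0,0,0,0.0015,0,0,0,0,0,0,0,0,0]

```text
time: 27.0
eef_pos: [0.6549, 0.1489, 0.0971]
ee_rot: [0.538, 0.46, -0.459, -0.537]
wrist_force: [0.2, 0.7, -0.9]
width: 0.0074
```

```bash
python3 -c "
from plan import *
plan([.6543,.149,.0895],81.1)
"
```

```text
t 27.0 pos [654.9 148.9  97.1] jawyaw 81.12 tilt 0.1 q [ 0.06  0.58  1.39  0.    1.18 -1.36] F [ 0.2  0.7 -0.9] T [ 0.04 -0.02 -0.04] w 7.4
 rotvec [0.0017 0.0003 0.0004] deg 0.1  shift in tool axes NOW(mm) [-0.   7.6  0.6]  after turn [-0.   7.6  0.6]
```

Below the "not started" height of 98.5 mm with no force, so it is dropping into the notches.

>>> servo_tool:
  increments: [0,0,0,0,0.0015,0,0,0,0,0,0,0.0015,0,0,0,0,0,0,0.0015,0,0,0,0,0,0,0.001,0,0]

```text
time: 27.5
eef_pos: [0.655, 0.1489, 0.0913]
ee_rot: [0.538, 0.46, -0.459, -0.537]
wrist_force: [-0.1, 0.9, -1.1]
width: 0.0073
```

>>> servo_tool:
  increments: [0,0,0,0,0.0007,0,0,0,0,0,0,0.0007,0,0,0,0,0,0,0,0,0]

```text
time: 27.88
eef_pos: [0.655, 0.1489, 0.0898]
ee_rot: [0.538, 0.46, -0.459, -0.537]
wrist_force: [0.3, 0.5, -1.6]
width: 0.0076
```

```bash
python3 -c "
from plan import *
plan([.6543,.149,.0895],81.1)
"
```

```text
t 27.88 pos [655.  148.9  89.8] jawyaw 81.12 tilt 0.11 q [ 0.06  0.58  1.39 -0.    1.16 -1.36] F [ 0.3  0.5 -1.6] T [ 0.03 -0.08  0.05] w 7.6
 rotvec [0.0019 0.0003 0.0004] deg 0.11  shift in tool axes NOW(mm) [-0.   0.3  0.7]  after turn [-0.   0.3  0.7]
```

Now turn clockwise, following the thread down at about 0.06 mm per degree.

>>> servo_tool:
  increments: [0,0.07,0,0,0.0003,0.0005,0,0,0.07,0,0,0.0003,0,0,0,0.07,0,0,0.0003,0,0,0,0,0,0,0,0,0]

```text
time: 28.38
eef_pos: [0.6549, 0.1486, 0.0893]
ee_rot: [0.584, 0.4, -0.398, -0.583]
wrist_force: [-0.5, -0.2, -0.5]
width: 0.0076
```

>>> servo_tool:
  increments: [0,0.09,0,0,0.0003,0,0,0,0.09,0,0,0.0003,0,0,0,0.09,0,0,0.0003,0,0,0,0,0,0,0,0,0]

```text
time: 28.88
eef_pos: [0.6549, 0.1485, 0.0888]
ee_rot: [0.633, 0.318, -0.316, -0.631]
wrist_force: [0.2, 0.4, -0.8]
width: 0.0076
```

```bash
python3 -c "
from plan import *
plan([.6543,.149,.0855],-1)
"
```

```text
t 28.88 pos [654.9 148.5  88.8] jawyaw 53.24 tilt 0.18 q [ 0.06  0.58  1.4  -0.    1.16 -0.87] F [ 0.2  0.4 -0.8] T [-0.   -0.05  0.  ] w 7.6
 rotvec [0.0021 0.9466 0.0026] deg 54.24  shift in tool axes NOW(mm) [0.  3.3 0.8]  after turn [-0.6  3.3  0.5]
```

>>> servo_tool:
  increments: [0,0.09,0,0,0.0003,0.0005,0,0,0.09,0,0,0.0004,0,0,0,0.09,0,0,0.0004,0,0,0,0.09,0,0,0.0004,0,0,0,0.09,0,0,0.0004,0,0,0,0,0,0,0,0,0]

```text
time: 29.62
eef_pos: [0.6544, 0.1488, 0.0871]
ee_rot: [0.687, 0.171, -0.168, -0.686]
wrist_force: [0.4, -0.0, -0.4]
width: 0.008
```

>>> servo_tool:
  increments: [0,0.09,0,0,0.0003,0,0,0,0.09,0,0,0.0003,0,0,0,0.09,0,0,0.0003,0,0,0,0.07,0,0,0.0003,0,0,0,0,0,0,0,0,0]

```text
time: 30.25
eef_pos: [0.6542, 0.1488, 0.0858]
ee_rot: [0.705, 0.055, -0.053, -0.705]
wrist_force: [0.1, 0.3, -0.4]
width: 0.0076
```

```bash
python3 -c "
from plan import *
plan([.6543,.149,.0855],-1)
"
```

```text
t 30.25 pos [654.2 148.8  85.8] jawyaw 8.79 tilt 0.15 q [ 0.06  0.59  1.4  -0.    1.15 -0.09] F [ 0.1  0.3 -0.4] T [-0.02 -0.05 -0.03] w 7.6
 rotvec [0.001  0.1709 0.0025] deg 9.79  shift in tool axes NOW(mm) [0.1 0.3 0.2]  after turn [0.1 0.3 0.2]
```

>>> servo_tool:
  increments: [0,0.06,0,0,0.0003,0,0,0,0.06,0,0,0.0003,0,0,0,0.06,0,0,0.0003,0,0,0,0,0,0,0,0,0]

```text
time: 30.75
eef_pos: [0.6544, 0.1484, 0.0856]
ee_rot: [0.708, -0.005, 0.007, -0.707]
wrist_force: [0.8, 0.7, 0.5]
width: 0.0074
```

```bash
python3 -c "
from plan import *
plan([.6543,.149,.0855],-1)
"
```

```text
t 30.75 pos [654.4 148.4  85.6] jawyaw -0.93 tilt 0.2 q [ 0.06  0.59  1.4  -0.    1.15  0.07] F [0.8 0.7 0.5] T [-0.02 -0.02  0.02] w 7.4
 rotvec [0.0015 0.0013 0.0032] deg 0.21  shift in tool axes NOW(mm) [-0.1  0.1  0.6]  after turn [-0.1  0.1  0.6]
```

>>> servo_tool:
  increments: [0,0,0,0,0,0,0.04,0,0,0,0,0,0,0.04,0,0,0,0,0,0,0.04,0,0,0,0,-0.01,0,0.04,0,0,0,0,-0.02,0,0.04,0,0,0,0,-0.03,0,0.04,0,0,0,0,-0.04,0,0.04,0,0,0,-0.02,0,-0.04,0.04,0,0,0,-0.02,0,-0.04,0.04,0,0,0,-0.02,0,-0.04,0.04,0,0,0,-0.02,0,-0.04,0.04,0,0,0,-0.02,0,-0.04,0.04,0,0,0,-0.02,0,-0.04,0.04,0,0,0,-0.02,0,-0.04,0.04,0,0,0,-0.02,0,-0.04,0.04,0,0,0,-0.02,0,-0.04,0.04,0,0,0,0,0,-0.02,0.04,0,0,0,0,0,0,0.04]

```text
time: 33.0
eef_pos: [0.4702, -0.2415, 0.2009]
ee_rot: [0.71, 0.006, 0.009, -0.704]
wrist_force: [-0.2, -0.1, 0.3]
width: 0.0399
```

```bash
python3 -c "
from plan import *
plan([.5,-.2,.2],-1)
from cell import optics
f=optics.grab_frame('top'); np.savez('top4.npz',**f); f2=optics.grab_frame('side'); np.savez('side4.npz',**f2)
cv2.imwrite('pics/e_t.png',f['frame']); crop(f2,200,180,200,150,4,'e_s.png')
"
```

```text
t 33.0 pos [ 470.2 -241.5  200.9] jawyaw -0.26 tilt 1.28 q [-0.69  0.23  1.65  0.01  1.24 -0.69] F [-0.2 -0.1  0.3] T [ 0.01 -0.03  0.02] w 39.9
 rotvec [0.0075 0.0129 0.0211] deg 1.48  shift in tool axes NOW(mm) [29.6  1.3 41.6]  after turn [29.1  0.9 42. ]
```

View pics/e_t.png

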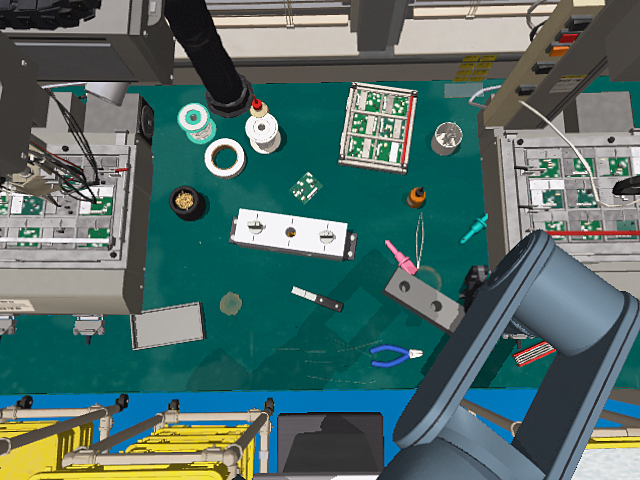

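View pics/e_s.png

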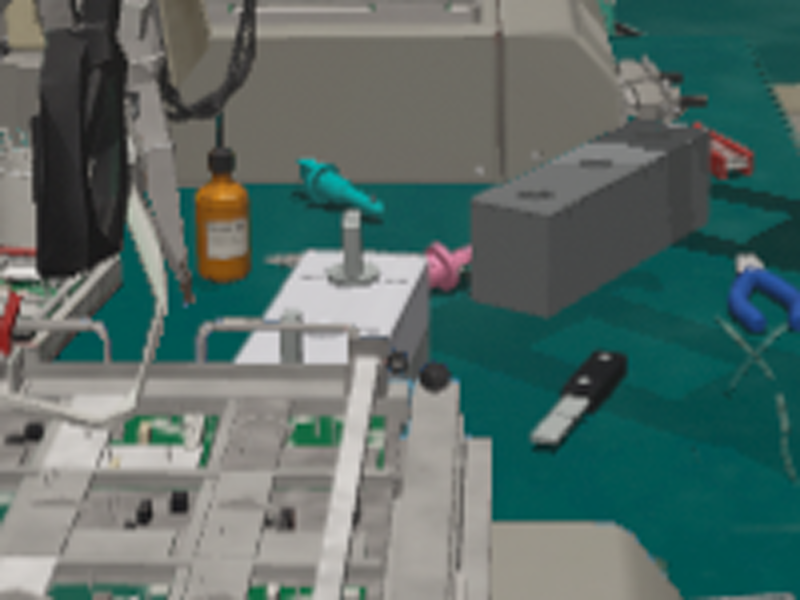

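Both screws stand in wells 3 and 1, at (255,227) and (327,237) in the top view. The gauge lies with its blade tip at about (292,290) and its handle at (328,303). Next I'll measure the gauge, the tray and the screws' seating.

```bash
cat > gm.py <<'E'
from h import *
import sys
f=load(sys.argv[1]); im=f["frame"]; hsv=cv2.cvtColor(im,cv2.COLOR_BGR2HSV); H,S,V=hsv[...,0].astype(int),hsv[...,1].astype(int),hsv[...,2].astype(int)
x0,y0,x1,y1=map(int,sys.argv[2:6])
s=8
def comp(mask,z,name,x0,y0,x1,y1):
    n,l,st,c=cv2.connectedComponentsWithStats(mask.astype(np.uint8)); k=1+np.argmax(st[1:,4])
    cs,_=cv2.findContours((l==k).astype(np.uint8),cv2.RETR_EXTERNAL,cv2.CHAIN_APPROX_NONE); cc=max(cs,key=cv2.contourArea)[:,0,:].astype(float)
    uv=(cc+.5)/s-.5+[x0,y0]; P=(onz(f,uv,z)[:,:2]*1000).astype(np.float32); r=cv2.minAreaRect(P); b=cv2.boxPoints(r)
    e1,e2=b[1]-b[0],b[2]-b[1]; L=e1 if np.hypot(*e1)>np.hypot(*e2) else e2
    print(name,"ctr",np.round(r[0],1),"size",np.round(r[1],1),"dir",round(np.degrees(np.arctan2(L[1],L[0]))%180,1)); return np.array(r[0])
def sub(x0,y0,x1,y1):
    u=cv2.resize(im[y0:y1,x0:x1],None,fx=s,fy=s,interpolation=cv2.INTER_CUBIC); return cv2.cvtColor(u,cv2.COLOR_BGR2HSV).astype(int)
u=sub(x0,y0,x1,y1)
hd=comp((u[...,1]<130)&(u[...,2]<110),.014,"handle",x0,y0,x1,y1)
bl=comp((u[...,1]<100)&(u[...,2]>150),.009,"blade",x0,y0,x1,y1)
d=bl-hd; print("gauge x dir",np.degrees(np.arctan2(d[1],d[0])),"dist(57.5 exp)",np.hypot(*d))
cv2.imwrite("pics/gm.png",cv2.resize(im[y0:y1,x0:x1],None,fx=8,fy=8,interpolation=cv2.INTER_CUBIC))
E
cat > tray.py <<'E'
from h import *
f=load("top4"); im=f["frame"]; hsv=cv2.cvtColor(im,cv2.COLOR_BGR2HSV).astype(int)
m=(hsv[...,1]<60)&(hsv[...,2]>100); m[:, :120]=0; 
n,l,st,c=cv2.connectedComponentsWithStats(m.astype(np.uint8)); k=l[326,167]; print(st[k])
cs,_=cv2.findContours((l==k).astype(np.uint8),cv2.RETR_EXTERNAL,cv2.CHAIN_APPROX_NONE); cc=max(cs,key=cv2.contourArea)[:,0,:].astype(float)
for z in (.018,.004):
    P=(onz(f,cc,z)[:,:2]*1000).astype(np.float32); r=cv2.minAreaRect(P); b=cv2.boxPoints(r); e1,e2=b[1]-b[0],b[2]-b[1]; L=e1 if np.hypot(*e1)>np.hypot(*e2) else e2
    print("tray",z,np.round(r[0],1),np.round(r[1],1),np.degrees(np.arctan2(L[1],L[0]))%180)
crop(f,120,290,100,70,7,"tray.png")
# screws
for nm,w in (("w1",(.6307,.001)),("w3",(.6538,.149))):
    vv,uu=np.mgrid[int(proj(f,[[*w,.07]])[0][1])-15:int(proj(f,[[*w,.07]])[0][1])+12,int(proj(f,[[*w,.07]])[0][0])-12:int(proj(f,[[*w,.07]])[0][0])+12]
    P=depthpts(f,list(zip(uu.ravel(),vv.ravel()))); t=P[P[:,2]>.095]; print(nm,"top n",len(t),t.mean(0)*1000,"med z",np.median(t[:,2]))
    r=np.hypot(*(P[:,:2]-w).T); q=P[(r<.0135)&(P[:,2]<.09)]; print(" collar z med",np.median(q[:,2])*1000); q=P[(r>.018)&(r<.025)]; print(" block z",np.median(q[:,2])*1000)
E
python3 gm.py top4 280 275 350 320; python3 tray.py
```

```text
handle ctr [504.9  16.5] size [102.5  20.8] dir 68.7
blade ctr [518.5  50.7] size [55.5 15.5] dir 68.7
gauge x dir 68.29643194759709 dist(57.5 exp) 36.876789477829284
[ 133  302   70   48 2423]
tray 0.018 [454.2 343.1] [ 80.5 147.1] 98.206024
tray 0.004 [454.6 347.8] [ 81.6 149.1] 98.205986
w1 top n 65 [6.25898192e+02 1.59748036e-01 1.18749437e+02] med z 0.1042516781205659
 collar z med 75.84466862160905
 block z 69.55294569233567
w3 top n 73 [641.23890478 139.39898752 156.21479307] med z 0.10418788747445606
 collar z med 75.00257468389898
 block z 69.73043022482767
```

View pics/gm.png

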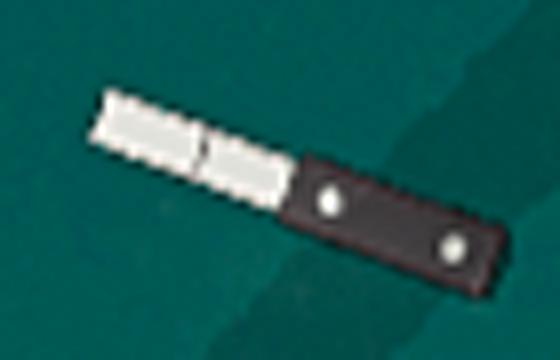

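View pics/tray.png

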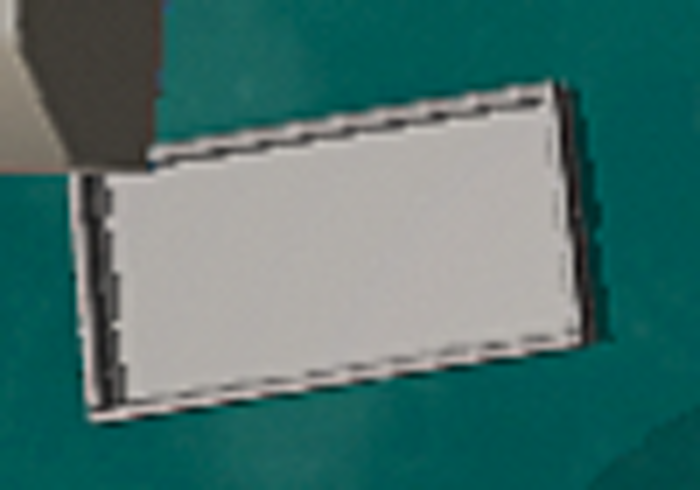

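```bash
python3 -c "
from plan import *
f=load('top4'); print(onz(f,[(328.8,302.8)],.014)*1000)
print('machine',depthpts(f,[(120,290),(138,300),(142,305),(100,310),(144,312)])*1000)
plan([.4976,-.003,.08],-21.3)
"
```

```text
[[497.07853571  -3.64024694  14.        ]]
machine [[520.5831083  403.04587765 117.93587712]
 [507.07221583 398.8801544   36.46634134]
 [498.70656609 402.43671944   3.68153805]
 [484.54757676 455.46031546  82.96025186]
 [482.91034008 392.86188861  15.21360841]]
t 33.1 pos [ 470.2 -239.7  200.6] jawyaw -0.14 tilt 1.22 q [-0.69  0.23  1.65  0.01  1.24 -0.69] F [-0.8  1.6 -0.5] T [-0.01 -0.03  0.01] w 39.8
 rotvec [0.0029 0.3692 0.0213] deg 21.19  shift in tool axes NOW(mm) [ 24.4 119.5 237.6]  after turn [-60.5 120.6 230.5]
```

>>> servo_tool:
  increments: [0.003,0.18,0.021,0,0,0,0.05,0,0.18,0,0,0,0,0.05,0,0,0,-0.012,0.01,0.045,0.05,0,0,0,-0.012,0.01,0.045,0.05,0,0,0,-0.012,0.01,0.045,0.05,0,0,0,-0.012,0.01,0.045,0.05,0,0,0,-0.01,0.01,0.035,0.05,0,0,0,0,0.01,0.01,0.05,0,0,0,0,0.01,0,0.05,0,0,0,0,0,0,0.05]

```text
time: 34.35
eef_pos: [0.4999, 0.0115, 0.1284]
ee_rot: [-0.695, 0.126, -0.125, 0.696]
wrist_force: [-0.7, -0.0, 0.4]
width: 0.0503
```

```bash
python3 -c "
from plan import *
plan([.4973,-.003,.06],-21.3)
from cell import optics
f2=optics.grab_frame('side'); f=optics.grab_frame('top');cv2.imwrite('pics/g_t.png',f['frame'])
crop(f2,290,180,130,120,5,'g_s.png')
"
```

```text
t 34.35 pos [499.9  11.5 128.4] jawyaw -20.45 tilt 0.08 q [-0.2   0.27  1.8   0.    1.08  0.15] F [-0.7 -0.   0.4] T [-0.01  0.01  0.01] w 50.3
 rotvec [-0.0013  0.0148 -0.0007] deg 0.85  shift in tool axes NOW(mm) [  2.7  68.3 -14.5]  after turn [  2.8  68.4 -14.4]
```

View pics/g_s.png

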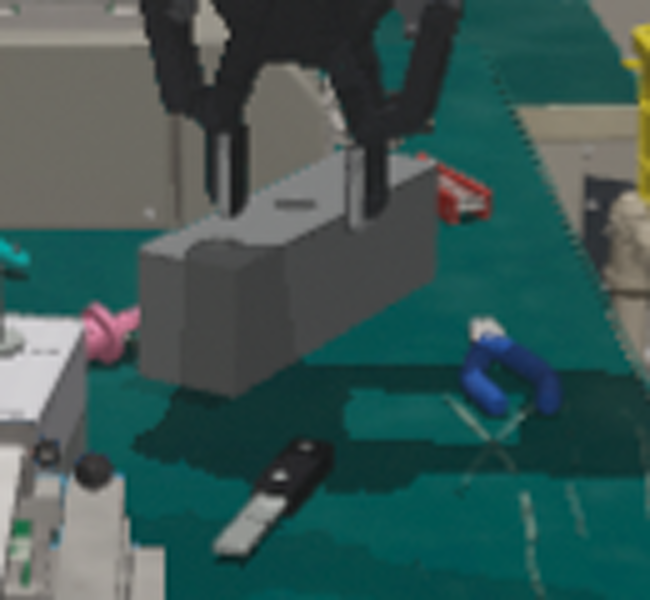

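The fingers hang above the handle at about (350,270) in the side view. The gauge hasn't moved. I'll correct and descend.

>>> servo_tool:
  increments: [-0.001,0.015,-0.001,0.003,0.02,-0.0145,0.05,0,0,0,0,0.02,0,0.05,0,0,0,0,0.02,0,0.05,0,0,0,0,0,0,0.05,0,0,0,0,0,0,0.05]

```text
time: 35.08
eef_pos: [0.5017, -0.0101, 0.0712]
ee_rot: [0.695, -0.131, 0.137, -0.694]
wrist_force: [0.8, 0.1, 0.2]
width: 0.0498
```

```bash
python3 -c "
from plan import *
plan([.4973,-.003,.004],-21.3)
"
```

```text
t 35.08 pos [501.7 -10.1  71.2] jawyaw -21.86 tilt 0.54 q [-0.24  0.34  1.86 -0.    0.93  0.14] F [0.8 0.1 0.2] T [-0.01 -0.    0.01] w 49.8
 rotvec [-0.001  -0.0097  0.0094] deg 0.78  shift in tool axes NOW(mm) [-7.3 67.1  4.9]  after turn [-6.6 67.2  5. ]
```

>>> servo_tool:
  increments: [-0.001,-0.01,0.009,-0.006,0,0.005,0.05,0,0,0,0,0,0,0.05,0,0,0,0,0.01,0,0.05,0,0,0,0,0.02,0,0.05,0,0,0,0,0.01,0,0.05,0,0,0,0,0,0,0.05]

```text
time: 35.83
eef_pos: [0.4993, -0.0029, 0.0315]
ee_rot: [0.695, -0.129, 0.132, -0.695]
wrist_force: [-0.3, -0.6, -0.2]
width: 0.0501
```

```bash
python3 -c "
from plan import *
plan([.4973,-.003,.004],-21.3)
"
```

```text
t 35.83 pos [499.3  -2.9  31.5] jawyaw -21.21 tilt 0.25 q [-0.23  0.4   1.9  -0.    0.84  0.14] F [-0.3 -0.6 -0.2] T [-0.01 -0.05  0.01] w 50.1
 rotvec [-0.0005  0.0015  0.0043] deg 0.26  shift in tool axes NOW(mm) [-2.  27.5 -0.9]  after turn [-1.9 27.5 -0.8]
```

>>> servo_tool:
  increments: [0,0.001,0.004,-0.0015,0,-0.0008,0.05,0,0,0,0,0.01,0,0.05,0,0,0,0,0.01,0,0.05,0,0,0,0,0.005,0,0.05,0,0,0,0,0,0,0.05,0,0,0,0,0,0,0.05]

```text
time: 36.58
eef_pos: [0.4983, -0.0033, 0.0055]
ee_rot: [-0.695, 0.13, -0.131, 0.695]
wrist_force: [-0.1, -0.2, -0.6]
width: 0.0498
```

```bash
python3 -c "
from plan import *
plan([.4973,-.003,.004],-21.3)
"
```

```text
t 36.58 pos [498.3  -3.3   5.5] jawyaw -21.28 tilt 0.08 q [-0.23  0.44  1.92  0.    0.78  0.14] F [-0.1 -0.2 -0.6] T [ 0.06  0.02 -0.  ] w 49.8
 rotvec [-0.0007  0.0004  0.0013] deg 0.09  shift in tool axes NOW(mm) [-1.   1.4 -0.1]  after turn [-1.   1.5 -0.1]
```

>>> servo_tool:
  increments: [0,0,0,-0.0005,0.001,0,0.035,0,0,0,0,0,0,0.02,0,0,0,0,0,0,0,0,0,0,0,0,0,0,0,0,0,0,0,0,0,0,0,0,0,0,0,0]
  force: 50

```text
time: 37.33
eef_pos: [0.4983, -0.0032, 0.005]
ee_rot: [-0.695, 0.13, -0.131, 0.695]
wrist_force: [-0.3, 0.1, -0.4]
width: 0.0183
```

```bash
python3 -c "
from plan import *
plan([.4973,-.003,.004],-21.3)
"
```

```text
t 37.33 pos [498.3  -3.2   5. ] jawyaw -21.27 tilt 0.16 q [-0.23  0.44  1.92  0.    0.78  0.14] F [-0.3  0.1 -0.4] T [ 0.04 -0.02  0.04] w 18.3
 rotvec [-0.0009  0.0005  0.0027] deg 0.16  shift in tool axes NOW(mm) [-1.   1.  -0.2]  after turn [-1.   1.  -0.2]
```

>>> servo_tool:
  increments: [0,0,0,0,-0.005,0,0,0,0,0,0,-0.015,0,0,0,0,0,0,-0.02,0,0,0,0,0,-0.02,-0.015,0.02,0,0,0,0,-0.03,0,0.03,0,0,0,0,-0.02,0,0.02,0,0,0,0,0,0,0,0,0,0.165,0,0,0,0,0,0,0.165,0,0,0,0,0,0,0.165,0,0,0,0,0,0,0.165,0,0,0,0,0,0,0.165,0,0,0,0,0,0,0.165,0,0,0,0,0,0,0.165,0,0,0,0,0,0,0.14,0,0,0,0,0,0,0,0,0,0,0,0,0,0,0,0,0,0,0]

```text
time: 39.45
eef_pos: [0.4677, 0.0814, 0.0745]
ee_rot: [0.459, -0.527, 0.54, -0.469]
wrist_force: [0.8, -0.1, -0.7]
width: 0.0187
```

```bash
python3 -c "
from plan import *
plan([.5052,.1345,.06],-98.85)
from cell import optics
f2=optics.grab_frame('side'); f=optics.grab_frame('top'); np.savez('top5.npz',**f); np.savez('side5.npz',**f2)
crop(f,220,180,160,120,5,'h_t.png')
crop(f2,250,180,160,120,5,'h_s.png')
"
```

```text
t 39.45 pos [467.7  81.4  74.5] jawyaw -97.94 tilt 1.26 q [-0.06  0.29  1.93 -0.    0.9   1.65] F [ 0.8 -0.1 -0.7] T [0.03 0.02 0.01] w 18.7
 rotvec [-0.022   0.016   0.0011] deg 1.56  shift in tool axes NOW(mm) [-57.8  15.1  29.5]  after turn [-58.3  14.5  28.9]
```

View pics/h_t.png

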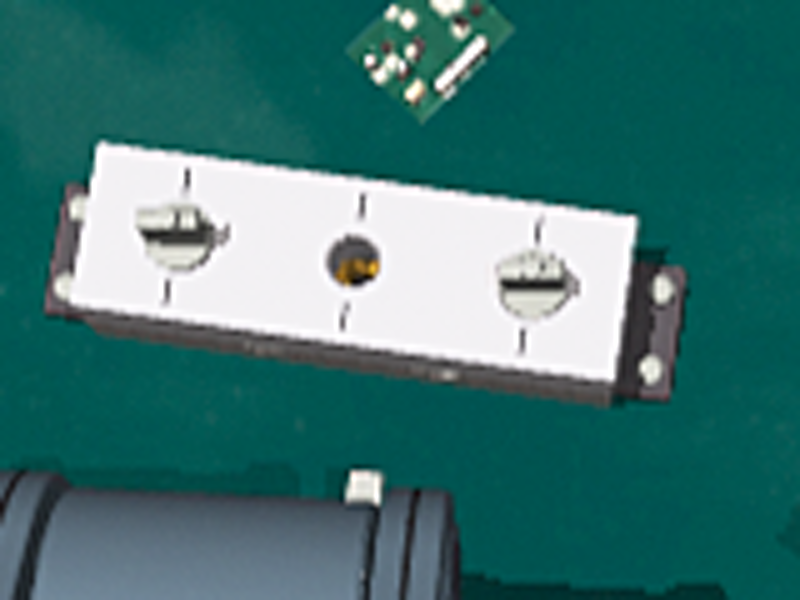

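View pics/h_s.png

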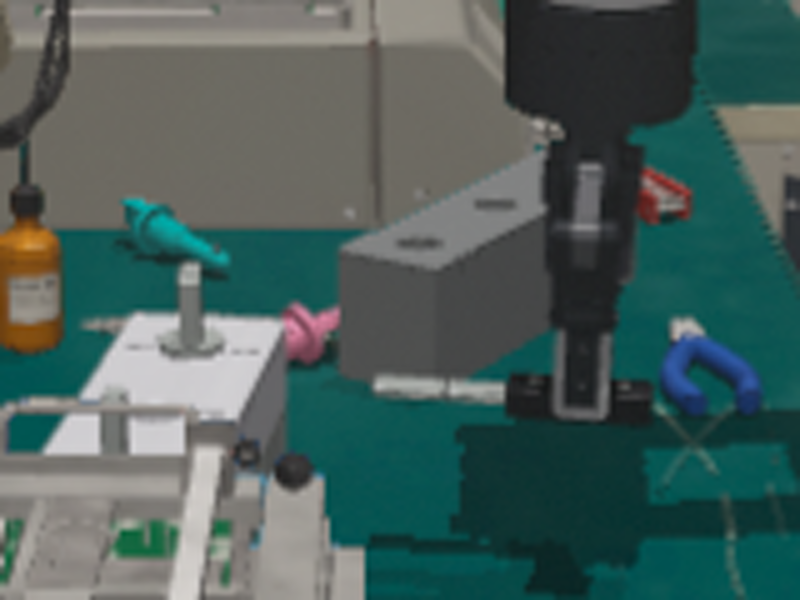

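```bash
python3 -c "
from plan import *
f=load('top5');f2=load('side5')
for n,c in (('L',[.6139,.1175]),('R',[.6023,.04335])):
    print(n,[np.round(proj(f,[[*c,z]])[0],1) for z in (.024,.028,.032,.07)])
s,p,r=now(); g=r.apply([0,0,0]); 
m=r.as_matrix(); print('tool z',m[:,2])
d=-m[:,2] if m[0,2]<0 else m[:,2]
tip=p+d*.085+[0,0,.002]; print('tip exp',tip,proj(f2,[tip]),proj(f,[tip]))
"
```

```text
L [array([272.4, 249.3]), array([272.2, 249. ]), array([271.9, 248.7]), array([269.8, 245.4])]
R [array([306.5, 254.1]), array([306.4, 253.8]), array([306.3, 253.5]), array([305.4, 250.4])]
tool z [ 0.99009929 -0.13867413  0.02174572]
tip exp [0.5516443  0.06978816 0.07827457] [[325.09658845 255.8699372 ]] [[292.41691136 274.27809642]]
```

```bash
python3 -c "
from plan import *
f=load('top5')
a=f['frame'][236:264,262:290]; b=f['frame'][240:268,296:324]
o=np.hstack([cv2.resize(a,None,fx=14,fy=14,interpolation=cv2.INTER_CUBIC),cv2.resize(b,None,fx=14,fy=14,interpolation=cv2.INTER_CUBIC)])
o=np.clip(o.astype(float)*1.8,0,255).astype(np.uint8); cv2.imwrite('pics/slots.png',o)
"
```

```text
(no output)
```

View pics/slots.png

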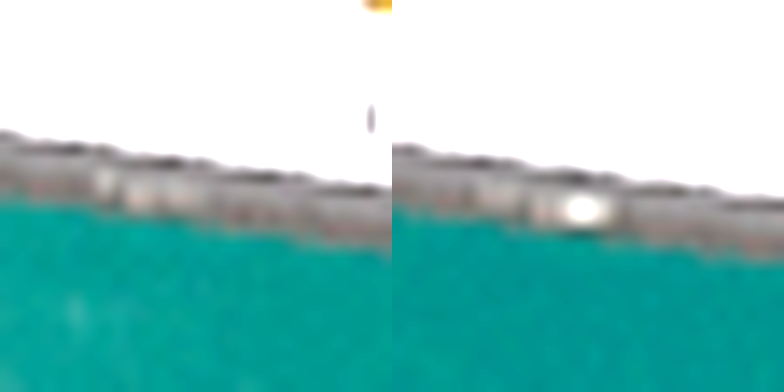

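The light patches of the slots on the front face, at (272.6,250) and (306.4,254), agree with my computed slot mouths to under 1 px. I'll move to the pre-insert pose.

>>> servo_tool:
  increments: [-0.022,0.016,0.001,0,0,0,0,0,0,0,0,0,0,0,0,0,0,-0.02,0.01,0.01,0,0,0,0,-0.02,0.01,0.01,0,0,0,0,-0.015,0.01,0.008,0,0,0,0,0,0.005,0,0,0,0,0,0,0,0,0,0,0,0,0,0,0,0]

```text
time: 40.55
eef_pos: [0.5041, 0.1322, 0.0379]
ee_rot: [-0.461, 0.537, -0.536, 0.459]
wrist_force: [0.2, -0.8, -0.3]
width: 0.0184
```

```bash
python3 -c "
from plan import *
plan([.5052,.1345,.026],-98.85)"
```

```text
t 40.55 pos [504.1 132.2  37.9] jawyaw -98.79 tilt 0.2 q [ 0.04  0.42  1.83 -0.    0.89  1.77] F [ 0.2 -0.8 -0.3] T [0.03 0.06 0.02] w 18.4
 rotvec [0.0034 0.0011 0.0011] deg 0.21  shift in tool axes NOW(mm) [-2.5 11.9  0.8]  after turn [-2.5 11.9  0.7]
```

>>> servo_tool:
  increments: [0.003,0.001,0.001,-0.0025,0.006,0,0,0,0,0,0,0.005,0,0,0,0,0,0,0,0,0,0,0,0,0,0,0,0]

```text
time: 41.05
eef_pos: [0.5044, 0.134, 0.0268]
ee_rot: [0.459, -0.537, 0.538, -0.46]
wrist_force: [-0.3, -0.8, -0.3]
width: 0.0183
```

```bash
python3 -c "
from plan import *
plan([.5052,.1345,.026],-98.85)
from cell import optics
f2=optics.grab_frame('side'); f=optics.grab_frame('top')
crop(f,220,200,120,100,6,'i_t.png')
crop(f2,250,210,160,120,5,'i_s.png')
s,p,r=now(); d=r.as_matrix()[:,2]; tip=p+d*.085+[0,0,.002]; print('tip exp',tip,proj(f2,[tip]),proj(f,[tip]))
"
```

```text
t 41.05 pos [504.4 134.   26.8] jawyaw -98.91 tilt 0.04 q [ 0.05  0.44  1.85 -0.    0.86  1.77] F [-0.3 -0.8 -0.3] T [-0.05  0.    0.01] w 18.3
 rotvec [-0.0007 -0.0011 -0.    ] deg 0.07  shift in tool axes NOW(mm) [-0.7  0.8  0.7]  after turn [-0.7  0.8  0.7]
tip exp [0.58837394 0.12081683 0.02890241] [[307.26096779 287.92060508]] [[270.48766189 260.57581099]]
```

View pics/i_t.png

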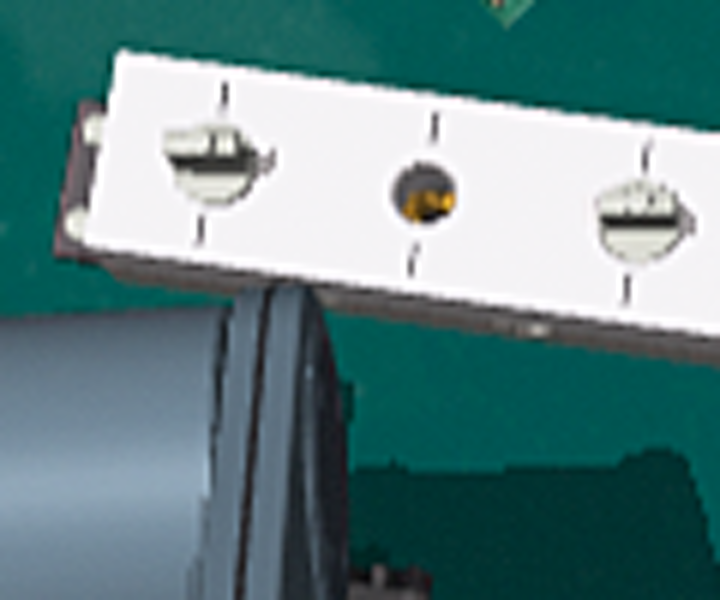

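View pics/i_s.png

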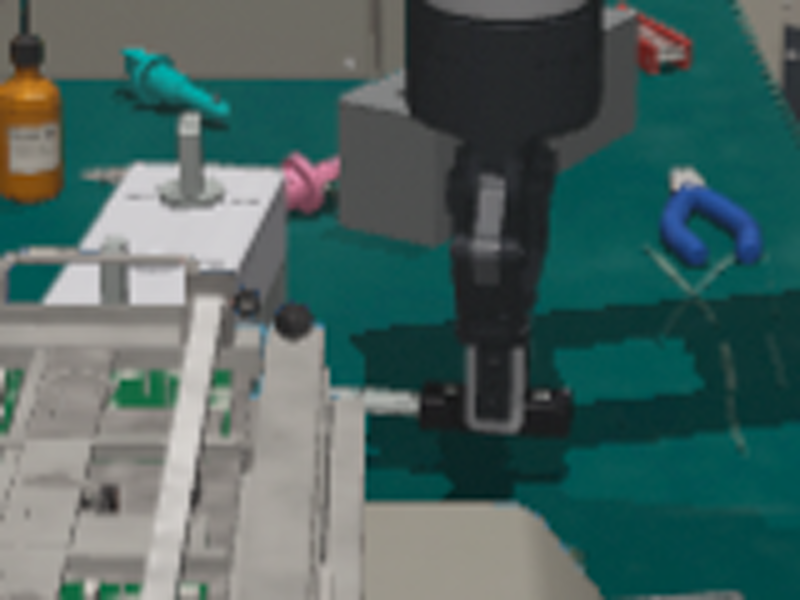

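>>> servo_tool:
  increments: [0,-0.001,0,-0.0007,0.0007,0.007,0,0,0,0,0,0,0.007,0,0,0,0,0,0,0.005,0,0,0,0,0,0,0,0,0,0,0,0,0,0,0]

```text
time: 41.78
eef_pos: [0.5255, 0.1315, 0.0264]
ee_rot: [0.459, -0.537, 0.538, -0.46]
wrist_force: [0.9, -0.6, -0.2]
width: 0.0182
```

```bash
python3 -c "
from plan import *
plan([.5595,.1260,.026],-98.85)"
```

```text
t 41.77 pos [525.5 131.5  26.4] jawyaw -98.86 tilt 0.1 q [ 0.04  0.47  1.8  -0.    0.88  1.76] F [ 0.9 -0.6 -0.2] T [-0.01  0.05  0.02] w 18.2
 rotvec [-0.0018 -0.0001 -0.0002] deg 0.1  shift in tool axes NOW(mm) [ 0.2  0.4 34.5]  after turn [ 0.2  0.4 34.5]
```

>>> servo_tool:
  increments: [0,0,0,0,0.0003,0.003,0,0,0,0,0,0,0.003,0,0,0,0,0,0,0.003,0,0,0,0,0,0,0.003,0,0,0,0,0,0,0,0]

```text
time: 42.4
eef_pos: [0.5379, 0.1296, 0.0261]
ee_rot: [0.46, -0.537, 0.537, -0.46]
wrist_force: [0.3, 0.2, -0.7]
width: 0.0181
```

```bash
python3 -c "
from plan import *
plan([.5595,.1260,.026],-98.85)"
```

```text
t 42.4 pos [537.9 129.6  26.1] jawyaw -98.85 tilt 0.09 q [ 0.03  0.48  1.77 -0.    0.89  1.76] F [ 0.3  0.2 -0.7] T [ 0.   -0.04 -0.03] w 18.1
 rotvec [-0.0016 -0.0001 -0.0002] deg 0.09  shift in tool axes NOW(mm) [ 0.2  0.1 21.9]  after turn [ 0.2  0.1 21.9]
```

Tip about 8 mm inside and no contact. I'll go on.

>>> servo_tool:
  increments: [0,0,0,0,0,0.004,0,0,0,0,0,0,0.004,0,0,0,0,0,0,0.004,0,0,0,0,0,0,0.004,0,0,0,0,0,0,0.003,0,0,0,0,0,0,0,0]

```text
time: 43.15
eef_pos: [0.5581, 0.1264, 0.026]
ee_rot: [0.459, -0.537, 0.538, -0.46]
wrist_force: [-0.2, -0.2, -0.0]
width: 0.0185
```

```bash
python3 -c "
from plan import *
plan([.5595,.1260,.026],-98.85)"
```

```text
t 43.15 pos [558.1 126.4  26. ] jawyaw -98.86 tilt 0.09 q [ 0.03  0.51  1.72 -0.    0.91  1.75] F [-0.2 -0.2 -0. ] T [-0.07  0.03 -0.09] w 18.5
 rotvec [-0.0016 -0.0001 -0.0002] deg 0.09  shift in tool axes NOW(mm) [0.2 0.  1.4]  after turn [0.2 0.  1.4]
```

>>> servo_tool:
  increments: [0,0,0,0,0,0.0014,0,0,0,0,0,0,0,0,0,0,0,0,0,0,0,0,0,0,0,0,0,0,0,0,0,0,0,0,0,0,0,0,0,0,0,0,0,0,0,0,0,0,0,0,0,0,0,0,0,0]

```text
time: 44.15
eef_pos: [0.5591, 0.1263, 0.026]
ee_rot: [0.46, -0.537, 0.537, -0.46]
wrist_force: [0.3, -0.5, -1.7]
width: 0.0189
```

```bash
python3 -c "
from plan import *
plan([.5595,.1260,.026],-98.85)
from cell import optics
f2=optics.grab_frame('side'); f=optics.grab_frame('top')
crop(f,220,200,120,100,6,'j_t.png')
crop(f2,250,210,130,100,6,'j_s.png')
L=[.6139,.1175,.03]; print(proj(f,[L]),proj(f2,[L]))
"
```

```text
t 44.15 pos [559.1 126.3  26. ] jawyaw -98.84 tilt 0.06 q [ 0.03  0.51  1.72 -0.    0.91  1.75] F [ 0.3 -0.5 -1.7] T [ 0.04 -0.01 -0.02] w 18.9
 rotvec [-0.001   0.0001 -0.0001] deg 0.06  shift in tool axes NOW(mm) [0.2 0.  0.5]  after turn [0.2 0.  0.5]
[[272.04765463 248.81908323]] [[294.65432447 286.78615439]]
```

View pics/j_t.png

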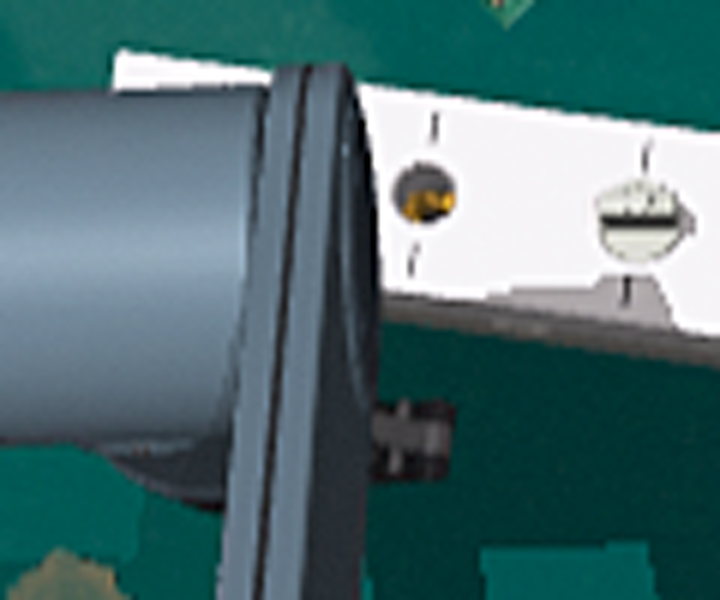

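View pics/j_s.png

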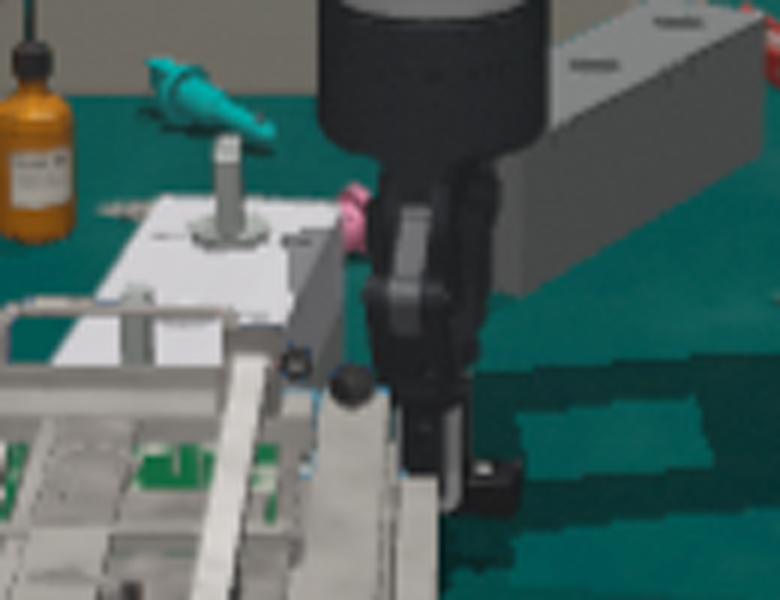

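Both cameras are blocked at this slot. To cover the measuring uncertainty I'll also dwell about 1.5 mm deeper and then 1.5 mm shallower; the slot is 50 mm deep.

>>> servo_tool:
  increments: [0,0,0,0,0,0.0018,0,0,0,0,0,0,0,0,0,0,0,0,0,0,0,0,0,0,0,0,0,0,0,0,0,0,0,0,0,0,0,0,0,0,0,0,0,0,0,0,0,0,0]

```text
time: 45.12
eef_pos: [0.561, 0.126, 0.026]
ee_rot: [0.46, -0.537, 0.537, -0.46]
wrist_force: [-0.2, 0.2, -0.9]
width: 0.0183
```

>>> servo_tool:
  increments: [0,0,0,0,0,-0.0015,0,0,0,0,0,0,0,0,0,0,0,0,0,-0.0015,0,0,0,0,0,0,0,0,0,0,0,0,0,0,0,0,0,0,0,0,0,0,0,0,0,0,0,0,0,0,0,0,0,0,0,0]

```text
time: 46.12
eef_pos: [0.5578, 0.1265, 0.026]
ee_rot: [0.46, -0.537, 0.537, -0.46]
wrist_force: [-0.3, 0.5, -1.6]
width: 0.0186
```

```bash
python3 -c "
from plan import *
plan([.5595,.1260,.026],-98.85)"
```

```text
t 46.12 pos [557.8 126.5  26. ] jawyaw -98.84 tilt 0.06 q [ 0.03  0.51  1.72 -0.    0.91  1.75] F [-0.3  0.5 -1.6] T [0.02 0.03 0.03] w 18.6
 rotvec [-0.0011  0.0001 -0.0001] deg 0.06  shift in tool axes NOW(mm) [0.2 0.  1.7]  after turn [0.2 0.  1.7]
```

>>> servo_tool:
  increments: [0,0,0,0,0,-0.006,0,0,0,0,0,0,-0.01,0,0,0,0,0,0,-0.012,0,0,0,0,0,0,-0.012,0,0,0,0,0,0,-0.008,0,0,0,0,0,0,0,0,0,0,0,0.02,0,0,0,0,0,0,0.025,0,0,0,0,0,0,0.02,0,0,0,0,0,0,0.005,0,0,0,0,0,0,0,0,0,0,0,0,0,0,0,0,0]

```text
time: 47.62
eef_pos: [0.4974, 0.0645, 0.0268]
ee_rot: [0.459, -0.536, 0.538, -0.462]
wrist_force: [0.1, 0.0, -0.3]
width: 0.0184
```

```bash
python3 -c "
from plan import *
plan([.4936,.0604,.026],-98.85)"
```

```text
t 47.62 pos [497.4  64.5  26.8] jawyaw -98.78 tilt 0.26 q [-0.09  0.41  1.9   0.    0.83  1.63] F [ 0.1  0.  -0.3] T [-0.01  0.01  0.04] w 18.4
 rotvec [-0.0044  0.0013 -0.0008] deg 0.27  shift in tool axes NOW(mm) [ 4.6  0.8 -3.1]  after turn [ 4.6  0.8 -3.1]
```

>>> servo_tool:
  increments: [-0.004,0.001,0,0.0045,0.0008,0,0,0,0,0,0,0,0,0,0,0,0,0,0,0,0,0,0,0,0,0,0,0]

```text
time: 48.12
eef_pos: [0.4968, 0.061, 0.0258]
ee_rot: [-0.46, 0.537, -0.536, 0.461]
wrist_force: [0.1, -0.7, -0.1]
width: 0.0185
```

```bash
python3 -c "
from plan import *
plan([.5480,.0519,.026],-98.85)
from cell import optics
f=optics.grab_frame('top'); f2=optics.grab_frame('side')
crop(f,220,200,120,100,6,'k_t.png'); crop(f2,250,210,130,100,6,'k_s.png')
"
```

```text
t 48.12 pos [496.8  61.   25.8] jawyaw -98.73 tilt 0.06 q [-0.1   0.41  1.9   0.    0.83  1.62] F [ 0.1 -0.7 -0.1] T [-0.04 -0.05 -0.03] w 18.5
 rotvec [-0.0002  0.0021 -0.001 ] deg 0.13  shift in tool axes NOW(mm) [ 1.2 -0.2 52. ]  after turn [ 1.1 -0.2 52. ]
```

View pics/k_t.png

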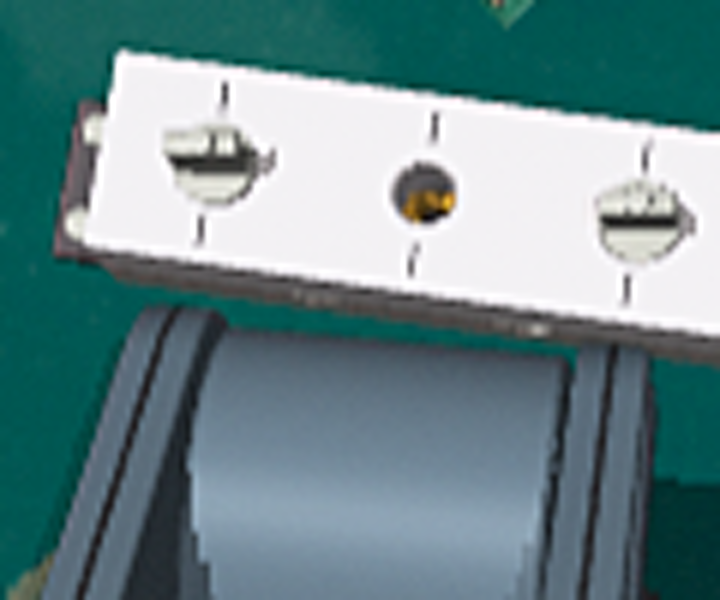

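View pics/k_s.png

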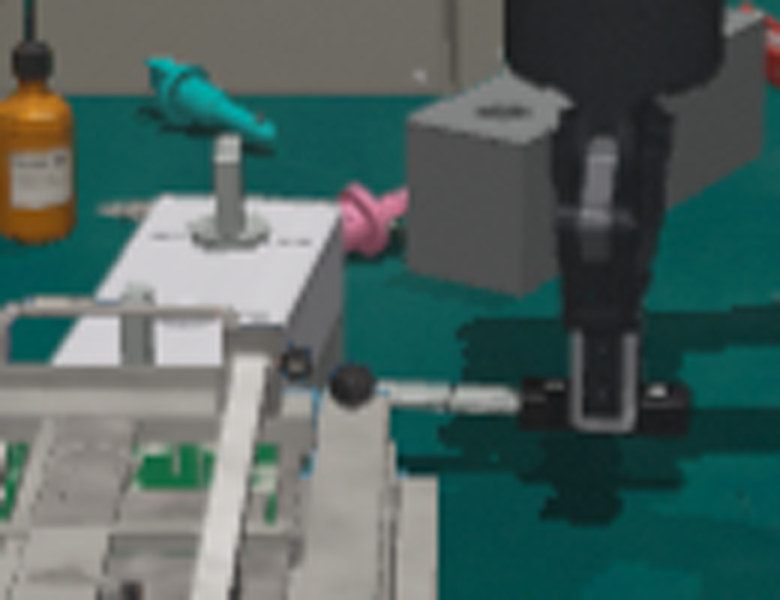

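>>> servo_tool:
  increments: [0,0.002,0,0.0011,-0.0002,0.006,0,0,0,0,0,0,0.008,0,0,0,0,0,0,0.006,0,0,0,0,0,0,0,0,0,0,0,0,0,0,0]

```text
time: 48.85
eef_pos: [0.5184, 0.0563, 0.0261]
ee_rot: [-0.459, 0.537, -0.537, 0.46]
wrist_force: [-0.5, -0.9, 0.7]
width: 0.0186
```

```bash
python3 -c "
from plan import *
plan([.5480,.0519,.026],-98.85)
f2=load('side5'); s,p,r=now()
"
```

```text
t 48.85 pos [518.4  56.3  26.1] jawyaw -98.87 tilt 0.07 q [-0.11  0.44  1.85  0.    0.85  1.62] F [-0.5 -0.9  0.7] T [-0.    0.01 -0.05] w 18.6
 rotvec [-0.0008 -0.0004 -0.0009] deg 0.07  shift in tool axes NOW(mm) [-0.2  0.1 29.9]  after turn [-0.2  0.1 29.9]
```

>>> servo_tool:
  increments: [0,0,0,0,0,0.003,0,0,0,0,0,0,0.003,0,0,0,0,0,0,0.003,0,0,0,0,0,0,0,0]

```text
time: 49.35
eef_pos: [0.5276, 0.055, 0.026]
ee_rot: [-0.459, 0.537, -0.537, 0.46]
wrist_force: [-0.2, -0.1, -0.7]
width: 0.0184
```

>>> servo_tool:
  increments: [0,0,0,0,0,0.004,0,0,0,0,0,0,0.004,0,0,0,0,0,0,0.004,0,0,0,0,0,0,0.003,0,0,0,0,0,0,0.003,0,0,0,0,0,0,0,0]

```text
time: 50.1
eef_pos: [0.5468, 0.0519, 0.026]
ee_rot: [-0.459, 0.537, -0.537, 0.46]
wrist_force: [0.6, 0.2, -1.5]
width: 0.0184
```

```bash
python3 -c "
from plan import *
plan([.5480,.0519,.026],-98.85)"
```

```text
t 50.1 pos [546.8  51.9  26. ] jawyaw -98.87 tilt 0.06 q [-0.11  0.48  1.78  0.    0.89  1.62] F [ 0.6  0.2 -1.5] T [-0.02 -0.01  0.03] w 18.4
 rotvec [-0.0006 -0.0003 -0.001 ] deg 0.07  shift in tool axes NOW(mm) [-0.1  0.   1.2]  after turn [-0.1  0.   1.2]
```

>>> servo_tool:
  increments: [0,0,0,0,0,0.0012,0,0,0,0,0,0,0,0,0,0,0,0,0,0,0,0,0,0,0,0,0,0,0,0,0,0,0,0,0,0,0,0,0,0,0,0,0,0,0,0,0,0,0]

```text
time: 50.98
eef_pos: [0.5475, 0.0519, 0.026]
ee_rot: [-0.46, 0.537, -0.537, 0.46]
wrist_force: [0.0, 0.2, 0.0]
width: 0.0185
```

```bash
python3 -c "
from plan import *
plan([.5480,.0519,.026],-98.85)
from cell import optics
f=optics.grab_frame('top'); f2=optics.grab_frame('side'); np.savez('side6.npz',**f2)
crop(f,260,210,80,70,9,'l_t.png'); crop(f2,280,230,80,65,10,'l_s.png')
print(proj(f2,[[.6023,.0434,.03],[.6023,.0434,.07]]))
"
```

```text
t 50.98 pos [547.5  51.9  26. ] jawyaw -98.86 tilt 0.05 q [-0.11  0.48  1.78  0.    0.89  1.62] F [0.  0.2 0. ] T [-0.02  0.01  0.08] w 18.5
 rotvec [ 0.     -0.0002 -0.0009] deg 0.05  shift in tool axes NOW(mm) [-0.1 -0.   0.4]  after turn [-0.1 -0.   0.4]
[[301.24907488 272.52516326]
 [300.99597988 255.12365915]]
```

View pics/l_s.png

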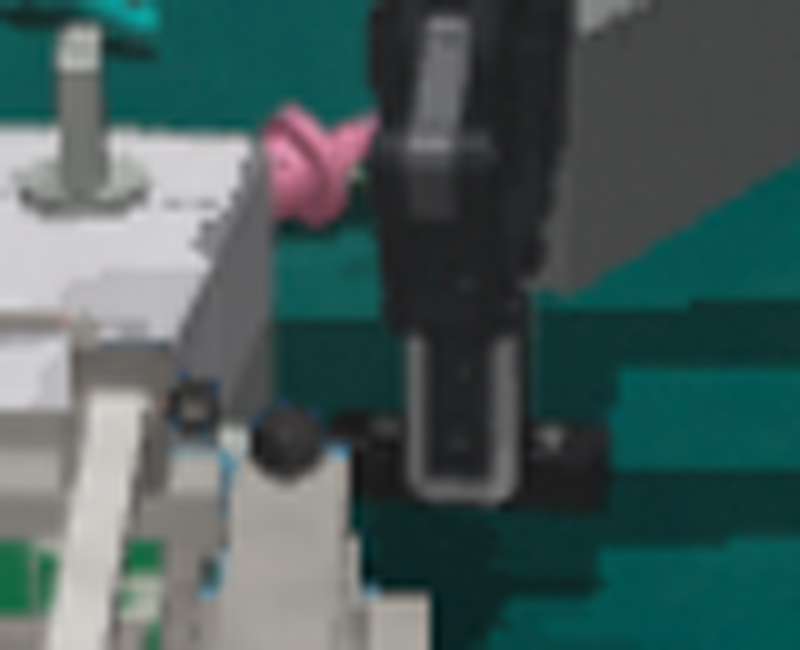

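View pics/l_t.png

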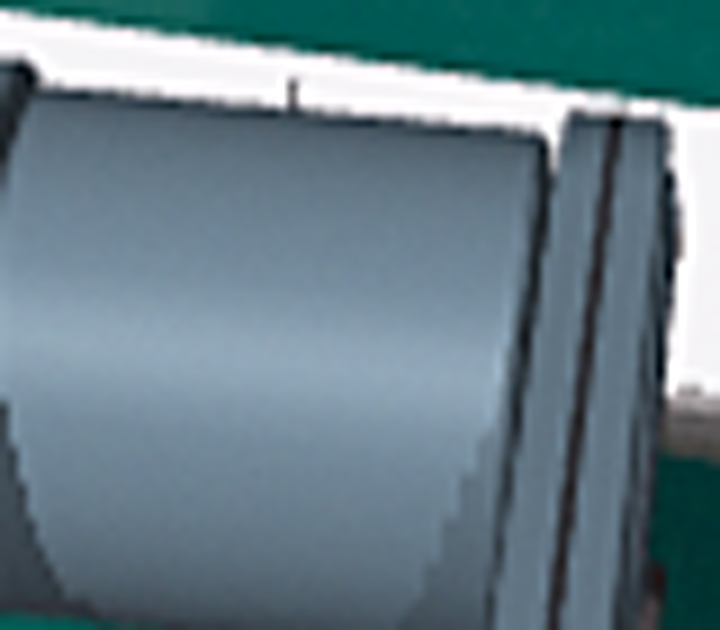

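>>> servo_tool:
  increments: [0,0,0,0,0,0.0018,0,0,0,0,0,0,0,0,0,0,0,0,0,0,0,0,0,0,0,0,0,0,0,0,0,0,0,0,0,0,0,0,0,0,0,0,0,0,0,0,0,0,0]

```text
time: 51.95
eef_pos: [0.5495, 0.0516, 0.026]
ee_rot: [-0.46, 0.537, -0.537, 0.46]
wrist_force: [-0.4, 0.1, -1.8]
width: 0.0183
```

>>> servo_tool:
  increments: [0,0,0,0,0,-0.0015,0,0,0,0,0,0,0,0,0,0,0,0,0,-0.0015,0,0,0,0,0,0,0,0,0,0,0,0,0,0,0,0,0,0,0,0,0,0,0,0,0,0,0,0,0,0,0,0,0,0,0,0]

```text
time: 52.95
eef_pos: [0.5463, 0.0521, 0.026]
ee_rot: [-0.46, 0.537, -0.537, 0.46]
wrist_force: [0.1, -0.2, -0.8]
width: 0.0182
```

```bash
python3 -c "
from plan import *
plan([.5480,.0519,.026],-98.85)
f2=load('side6'); m=np.array([.6023,.0434,.028]); ex=np.array([.988,-.154,0])
for k in (25,85): print(k,proj(f2,[m-ex*k/1000+[-.00154,.0099,0],m-ex*k/1000]))
"
```

```text
t 52.95 pos [546.3  52.1  26. ] jawyaw -98.86 tilt 0.05 q [-0.11  0.48  1.78  0.    0.89  1.62] F [ 0.1 -0.2 -0.8] T [-0.02 -0.   -0.04] w 18.2
 rotvec [ 0.     -0.0002 -0.0009] deg 0.06  shift in tool axes NOW(mm) [-0.1 -0.   1.7]  after turn [-0.1 -0.   1.7]
25 [[313.46702224 275.86434533]
 [312.76116834 274.04310678]]
85 [[341.59741127 277.47937939]
 [340.66660242 275.63178858]]
```

Handle front end at 313.5 px, predicted 313.5 px for the line level with the face. Now I'll withdraw, rise and turn towards the tray.

>>> servo_tool:
  increments: [0,0,0,0,0,-0.006,0,0,0,0,0,0,-0.01,0,0,0,0,0,0,-0.012,0,0,0,0,0,0,-0.012,0,0,0,0,0,0,-0.012,0,0,0,0,0,-0.01,-0.012,0,0,0,0,0,-0.02,-0.01,0,0,0,0,0,-0.02,0,0,0,0,0,0,-0.02,0,0,0,0,0,0,0,0,0]

```text
time: 54.2
eef_pos: [0.465, 0.0649, 0.1001]
ee_rot: [-0.46, 0.537, -0.537, 0.46]
wrist_force: [-0.2, -0.5, 0.3]
width: 0.019
```

>>> servo_tool:
  increments: [0,-0.165,0,0,0,0,0,0,-0.165,0,0,0,0,0,0,-0.165,0,0,0,0,0,0,-0.165,0,0,0,0,0,0,-0.165,0,0,0,0,0,0,-0.165,0,0,0,0,0,0,-0.165,0,0,0,0,0,0,-0.165,0,0,0,0,0,0,-0.165,0,0,0,0,0,0,-0.165,0,0,0,0,0,0,-0.165,0,0,0,0,0,0,0,0,0,0,0,0,0,0,0,0,0,0,0]

```text
time: 55.82
eef_pos: [0.4561, 0.0657, 0.0922]
ee_rot: [-0.704, -0.047, 0.055, 0.706]
wrist_force: [0.2, -0.6, -0.2]
width: 0.0186
```

```bash
python3 -c "
from plan import *
plan([.4581,.3159,.07],8.2)"
```

```text
t 55.83 pos [456.1  65.7  92.2] jawyaw 8.32 tilt 0.7 q [-0.1   0.26  1.92  0.    0.98 -0.25] F [ 0.2 -0.6 -0.2] T [0.01 0.01 0.01] w 18.6
 rotvec [-0.0038  0.002  -0.0117] deg 0.71  shift in tool axes NOW(mm) [ 38.5  22.7 247.2]  after turn [ 37.7  22.2 247.3]
```

>>> servo_tool:
  increments: [-0.004,0.002,-0.012,0,0,0,0,0,0,0,0.006,0,0.04,0,0,0,0,0.006,0,0.04,0,0,0,0,0.006,0,0.04,0,0,0,0,0.006,0,0.04,0,0,0,0,0.006,0,0.04,0,0,0,0,0.005,0,0.03,0,0,0,0,0,0,0.01,0,0,0,0,0,0,0,0,0,0,0,0,0,0,0]

```text
time: 57.08
eef_pos: [0.4581, 0.3137, 0.0914]
ee_rot: [0.706, 0.046, -0.043, -0.705]
wrist_force: [0.5, 0.1, 0.7]
width: 0.0183
```

```bash
python3 -c "
from plan import *
plan([.4581,.3159,.07],8.2)
from cell import optics
f=optics.grab_frame('top'); np.savez('top7.npz',**f); cv2.imwrite('pics/m_t.png',f['frame'])"
```

```text
t 57.08 pos [458.1 313.7  91.4] jawyaw 7.22 tilt 0.29 q [ 0.4   0.4   1.71 -0.    1.03  0.28] F [0.5 0.1 0.7] T [ 0.01  0.02 -0.  ] w 18.3
 rotvec [ 0.0017 -0.0171  0.0047] deg 1.02  shift in tool axes NOW(mm) [ 0.2 21.4  2.2]  after turn [ 0.3 21.4  2.2]
```

View pics/m_t.png

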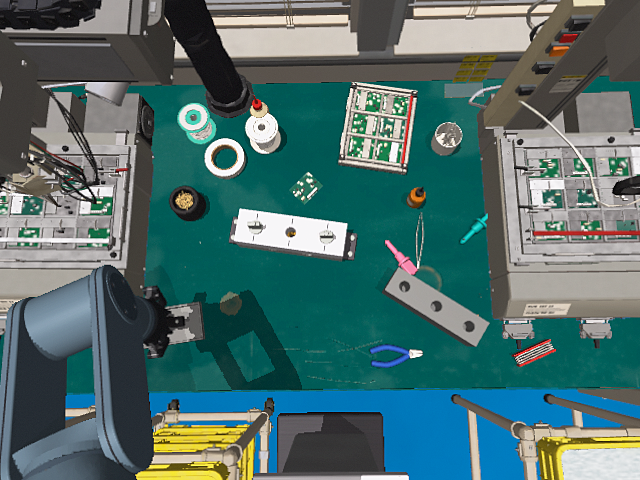

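>>> servo_tool:
  increments: [0.002,-0.017,0.005,0,0,0.002,0,0,0,0,0,0.015,0,0,0,0,0,0,0.02,0,0,0,0,0,0,0.015,0,0,0,0,0,0,0,0,0,0,0,0,0,0,0,0]

```text
time: 57.88
eef_pos: [0.4582, 0.3129, 0.0379]
ee_rot: [0.706, 0.049, -0.05, -0.705]
wrist_force: [-0.8, -0.3, 0.6]
width: 0.0184
```

```bash
python3 -c "
from plan import *
plan([.4581,.3159,.0095],8.2)
from cell import optics
f=optics.grab_frame('side'); crop(f,330,290,130,110,6,'n_s.png')"
```

```text
t 57.88 pos [458.2 312.9  37.9] jawyaw 8.02 tilt 0.11 q [0.4  0.47 1.75 0.   0.92 0.26] F [-0.8 -0.3  0.6] T [ 0.03 -0.03 -0.01] w 18.4
 rotvec [ 0.0002 -0.0031 -0.0019] deg 0.21  shift in tool axes NOW(mm) [ 0.4 28.4  3. ]  after turn [ 0.3 28.4  3. ]
```

View pics/n_s.png

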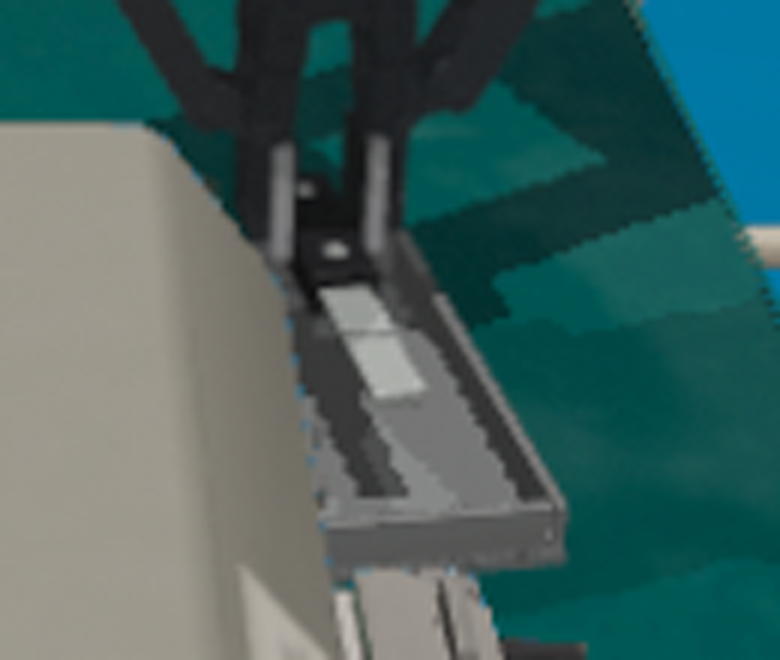

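The gauge hangs level over the tray, clear of both walls. Lowering.

>>> servo_tool:
  increments: [0,-0.003,0,0,0,0.004,0,0,0,0,0,0,0,0,0,0,0,0,0.01,0,0,0,0,0,0,0.01,0,0,0,0,0,0,0.005,0,0,0,0,0,0,0,0,0]

```text
time: 58.68
eef_pos: [0.458, 0.3176, 0.0122]
ee_rot: [-0.705, -0.051, 0.051, 0.705]
wrist_force: [-0.2, -0.2, -0.3]
width: 0.0187
```

```bash
python3 -c "
from plan import *
plan([.4581,.3169,.0095],8.2)"
```

```text
t 58.67 pos [458.  317.6  12.2] jawyaw 8.23 tilt 0.02 q [0.41 0.51 1.77 0.   0.87 0.26] F [-0.2 -0.2 -0.3] T [ 0.03  0.03 -0.  ] w 18.7
 rotvec [-0.0003  0.0005 -0.    ] deg 0.03  shift in tool axes NOW(mm) [-0.   2.7 -0.7]  after turn [-0.   2.7 -0.7]
```

>>> servo_tool:
  increments: [0,0,0,0,0.0015,0,0,0,0,0,0,0.001,0,0,0,0,0,0,0,0,0]

```text
time: 59.05
eef_pos: [0.4583, 0.3177, 0.0097]
ee_rot: [-0.705, -0.051, 0.051, 0.705]
wrist_force: [-0.1, -0.5, -2.1]
width: 0.0185
```

>>> servo_tool:
  increments: [0,0,0,0,0,0,0.028,0,0,0,0,0,0,0.028,0,0,0,0,0,0,0.028,0,0,0,0,0,0,0.028,0,0,0,0,-0.005,0,0.028,0,0,0,0,-0.01,0,0.028,0,0,0,0,-0.02,0,0.028,0,0,0,0,-0.03,0,0.028,0,0,0,0,-0.04,0,0.028,0,0,0,0,-0.03,-0.03,0.028,0,0,0,0,0,-0.05,0.028,0,0,0,0,0,-0.05,0.028,0,0,0,0,0,-0.05,0.028,0,0,0,0,0,-0.05,0.028,0,0,0,0,0,-0.05,0.028,0,0,0,0,0,-0.05,0.028,0,0,0,0,0,-0.05,0.028,0,0,0,0,0,-0.05,0.028,0,0,0,0,0,-0.03,0.028,0,0,0,0,0,0,0.028]

```text
time: 61.55
eef_pos: [0.53, -0.1514, 0.1632]
ee_rot: [0.706, 0.059, -0.045, -0.704]
wrist_force: [1.1, 0.6, -0.6]
width: 0.0279
```

```bash
cat > fin.py <<'E'
from plan import *
from cell import optics
plan([.4581,.3169,.2],8.2)
f=optics.grab_frame('top'); np.savez('top8.npz',**f); f2=optics.grab_frame('side'); cv2.imwrite('pics/p_t.png',f['frame']); crop(f2,330,290,130,110,6,'p_s.png')
crop(f,120,290,100,70,7,'p_tray.png')
E
python3 fin.py; python3 gm.py top8 125 295 210 355
```

```text
t 61.55 pos [ 530.  -151.4  163.2] jawyaw 8.38 tilt 1.13 q [-0.49  0.3   1.65  0.01  1.17 -0.64] F [ 1.1  0.6 -0.6] T [ 0.04 -0.01  0.02] w 27.9
 rotvec [0.0035 0.0031 0.0194] deg 1.14  shift in tool axes NOW(mm) [ -2.2 -38.5 473.7]  after turn [ -4.4 -36.8 473.8]
handle ctr [472.6 349.3] size [120.9 163.3] dir 98.2
blade ctr [453.4 346.6] size [ 79.7 149.3] dir 98.4
gauge x dir -171.9676278908438 dist(57.5 exp) 19.389104169417806
```

View pics/p_tray.png

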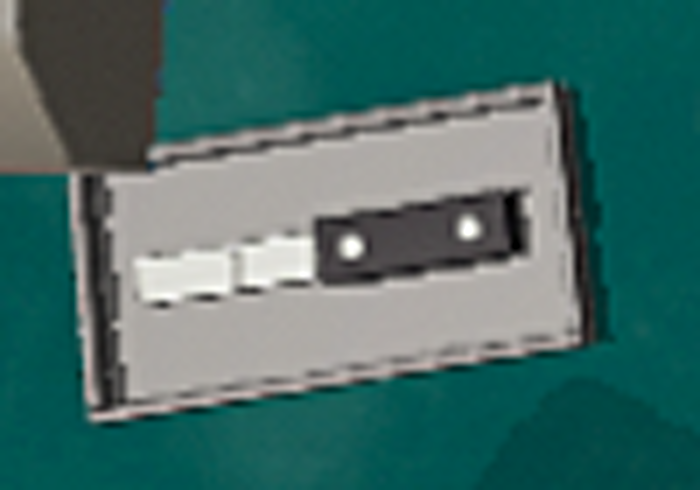

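View pics/p_t.png

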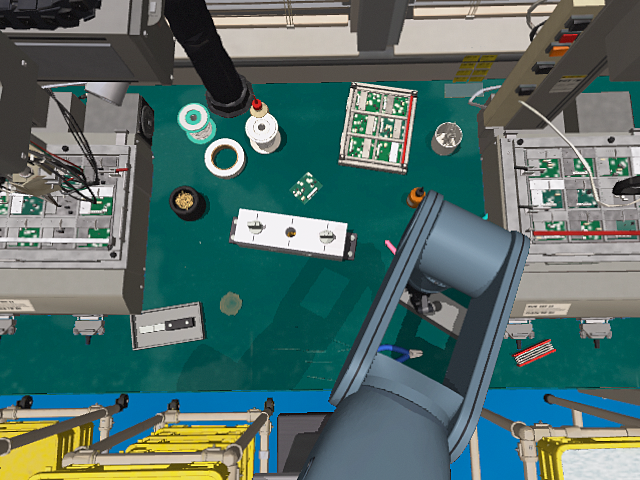

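View pics/p_s.png

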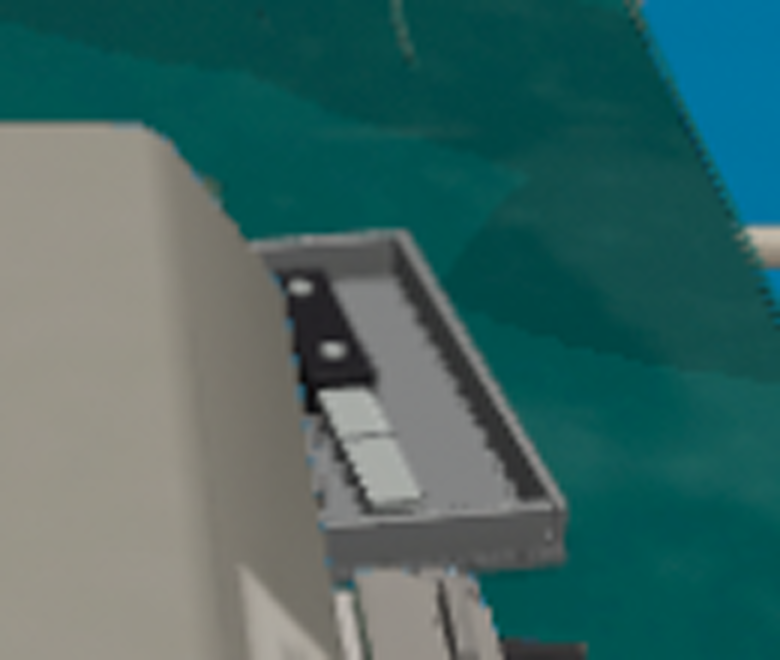

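The gauge lies flat in the tray, with the handle at about (181,323) and the tip at (139,329). Last check of the screws and the arm before handing in.

Run:
```python
from plan import *
f=load("top8"); f0=load("top0")
for nm,w in (("w1",(.6315,.0012)),("w3",(.6543,.1486))):
    c=proj(f,[[*w,.075]])[0]; vv,uu=np.mgrid[int(c[1])-14:int(c[1])+12,int(c[0])-12:int(c[0])+12]
    P=depthpts(f,list(zip(uu.ravel(),vv.ravel()))); t=P[(P[:,2]>.098)&(P[:,2]<.11)]; r=np.hypot(*(P[:,:2]-w).T); q=P[(r<.014)&(P[:,2]<.09)]
    print(nm,"wing top",np.round(t.mean(0)*1000,1),"collar z",np.round(np.median(q[:,2])*1000,1))
for n,uv in dict(handle=(181,323),tip=(143,329),floor=(160,340)).items(): print(n,np.round(depthpts(f,[uv])[0]*1000,1))
d=cv2.absdiff(f["frame"],f0["frame"]).max(2)
for n,(x,y,r) in dict(bottle=(417,197,6),cleaner=(186,202,20),board=(306,187,18)).items(): print(n,"diff",d[y-r:y+r,x-r:x+r].mean())
s=state(); print("speed",np.abs(s["dq"]).max(),s["wrist_force"])
```

```text
w1 wing top [6.292e+02 4.000e-01 1.042e+02] collar z 74.8
w3 wing top [654.2 148.  104.1] collar z 75.1
handle [458.3 311.5  18.8]
tip [447.1 395.4   8.8]
floor [423.4 359.2   4.7]
bottle diff 8.840277777777779
cleaner diff 2.824375
board diff 2.232253086419753
speed 0.026995841848393196 [-0.49189571 -0.10059754 -0.53647247]
```

>>> servo_tool:
  increments: [0,0,0,0,-0.03,0,0.028,0,0,0,0,0,0,0.028,0,0,0,0,0,0,0.028,0,0,0,0,0,0,0.028]

```text
time: 62.15
eef_pos: [0.5274, -0.1433, 0.1927]
ee_rot: [-0.704, -0.06, 0.048, 0.706]
wrist_force: [0.4, 0.2, -0.1]
width: 0.0281
```

```bash
python3 -c "
from cell import workorder
print(workorder.close_job())"
```

```text
the job is handed in; nothing more can be done
None
```

I handed the job in at about 62 s of the 208 s allowed, with every step carried out. `close_job` reports no verdict.

**Screws:** Two screws were present. I put one in well 1 and one in well 3. Each dropped into its notches without force and was then turned about 82° clockwise. At the last check both stood upright, with collar tops at 75 mm (home is 75 mm) and wing tops at 104 mm (home is 105 mm).

**Gauge:** It had been knocked aside, so I measured it again before gripping it. The blade went into the left slot first, then the right, with no contact force. In each slot I dwelt at a nominal 28, 30 and 31.5 mm depth to cover measuring error.

**Tray:** The gauge now lies flat in the grey tray. The handle top reads 18.8 mm and the tray floor 4.7 mm.

**Checks that were weak or disagreed:**
- **Left slot depth:** both cameras were blocked, so it rests on the arm's pose and the measured geometry. At the right slot the handle's front end matched the prediction within 0.5 px, while its rear end was about 1 px off.
- **Blade tip:** one depth reading at the tip gave 8.8 mm where about 13 mm was expected. I took it as an edge pixel; the pictures show the gauge lying flat.
- **Look-alikes:** the pink and turquoise look-alikes fell over during the run. I never gripped them, and by my path the arm did not come near them.
- **Things to leave alone:** the tip cleaner and circuit board show no change from the first picture. The nippers were not moved in the last clear view, and only looked at by eye. The bottle's patch differs a little, which I put down to the arm's shadow.
- **Wrong unit:** I once entered a shift in millimetres instead of metres. The row limit clipped it, with no harm.

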